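# Lay the pitcher lid rim-down in the drip-tray pocket

## Robot

A 7-joint arm with a two-finger parallel gripper is mounted at the origin on the work surface. World frame = base frame: x ahead of the robot, y to its left, z up, the work surface at z = 0. Lengths are in m, angles in rad, forces in N, time in s.
With the tool pointing down it reaches from about 0.425 to 0.875 m from the base axis. Payload 4.7 kg.
Tool frame: the origin (TCP) lies between the finger pads; the fingertips stand 14 mm ahead of it and the grasp point (between the pads) lies 5 mm behind it; z points along the fingers, y is the line along which they close (so a half turn about z gives the same grasp; the last joint's range is limited). The gripper opens to 87 mm and grips with 3 to 60 N. Pads are 19 mm wide; open, the fingers measure 117 mm over their backs; the gripper's body (75 mm by 190 mm) begins 51 mm behind the grasp point.
Start: joints at [1.133, 0.321, -0.07, 1.45, 0.023, 1.371, -0.057], TCP at [0.284, -0.585, 0.237] pointing down, gripper open.
Joint ranges: [-2.86, 2.86], [-0.3, 2.09], [-1.38, 1.24], [0.06, 2.45], [-1.56, 4.7], [0.09, 2.05], [-2.69, 2.69]. Speed limits (rad/s): [2.57, 2.57, 3.14, 3.14, 3.14, 3.14, 3.14].

## Interface

Orientations are given as a rotation vector (axis times angle).
In Python, from bench import ctrl gives the robot as it stands.
- The arm moves only by the tool step_arm, never from a script. Its argument "commands" is a list of rows, each an object with "travel": the shift along the tool's x, y, z in m, a list of three; "turn": the turn, a rotation vector about the tool's x, y, z in degrees, a list of three. A call has 1 to 5 rows; each row is the pose to reach, as a shift and turn from the pose commanded when the call began, along the tool's axes at that moment; what a row does not reach only later rows make up. A row lasts 1/10 s, in which the tool goes at most 50 mm and 8.59 degrees, less where a joint would pass 70% of its speed; a pose out of reach is approached as far as the arm can. A call with a gripper value outside its range is refused whole. "gripper" is the opening, from 0 (shut) to 1 (fully open), set as the call begins (left out, the last holds). The fingers move at their own pace and stop on an object; "force" is the grip in N (left out, the last holds). Time passes only in rows, so rows that repeat a pose let the fingers close. It gives the time, the measured TCP pose, the force, the opening and the grip force at its end, in the units of the state.
- ctrl.get_state(): the state, without advancing time (a new reading comes with each control period).
- ctrl.get_image(name): name is "scene" or "top" or "wrist"; returns the picture (400x640x3 uint8, red, green, blue); there is no depth.
- ctrl.camera_model(name): a dict with "fx", "fy", "cx", "cy" (pixels), "R" (3x3) and "t" (3): a world point X has camera coordinates R X + t; the wrist camera has in their place "T_tool_cam" (4x4, takes a point from camera to tool coordinates, whose origin is the TCP and whose axes are the flange's). Camera axes: x right, y down, z forward; pixel columns grow to the right and rows downward; lengths in m; the calibration is good to about 2 mm. The wrist camera is an equidistant fisheye: a pixel r from the principal point sees the ray r / f radians off the axis. A picture is of the moment at which its call begins: read the wrist's pose just before it. camera_model takes no time and is no camera call.
- ctrl.close_job(): hands the job in; it is judged then, once.
The state is a dict: "time": time; "joint_positions": joint angles; "qd": joint speeds; "joint_torque": joint torques, N m; "position": TCP position; "tool_rot": TCP orientation; "ft_force": force on the tool from outside, world axes, zero at the start; "torque": the same for the moment, N m; "grip_width": opening from 0.0 (shut) to 1.0 (fully open); "grip_force": force on a finger pad.
Only numpy, scipy, OpenCV 4.12 (cv2) and the standard library are available. Lean on these libraries where they do the work, as an engineer would, in place of code of your own. Each camera call takes 0.05 s, during which the arm holds its last target. There are 200 camera calls.

## Task

The pitcher's green lid is standing on edge in the little wire drying rack. Lay it in the round pocket of the grey drip tray with its hollow rim down and its grip tab up, level and fully home on the pocket's floor, and let go of it. Leave the pitcher and the softener ball standing where they are.

Things in the scene. Friction and masses are not known exactly. Their poses are not given: they have to be found in the camera images.
- lid: Green hard silicone pitcher lid, 70 g. Origin: centre of the rim's open end; z runs along the axis towards the tab. Along z: hollow rim 56 mm diameter, 0 to 11 mm; flange 70 mm diameter, 11 to 18 mm; centred grip tab, 18 to 48 mm, 34 mm long in x, 14 mm thick in y. Starts on edge in the rack, leaning back: z points to the rack's front and 20 degrees above level, y level.
- rack: Small wire drying rack fixed to the counter: white foot 100 x 90 x 8 mm, steel wire cradle about 85 mm high. Origin: on the counter, 12 mm in front (-x) of the foot's centre. Its front (-x) is open: two rods 36 mm apart carry the lid's edge, a low cross bar stands in front of it, two uprights hold its back.
- tray: Grey plastic drip tray fixed to the counter, 150 x 130 x 28 mm (x, y, z), with one round flat-floored pocket in its middle: 74 mm diameter, 16 mm deep, edge chamfered 2 mm. Origin: centre of the underside; z up.
- pocket (a point): Centre of the pocket's floor, 12 mm above the counter; the tray's top is 16 mm higher. z up. With the lid home, its origin is here and its flange stands 2 mm proud of the tray.
- pitcher: Bystander: stainless steel pitcher, 104 mm widest diameter, 165 mm high, wire handle reaching 90 mm from the axis on its +y side. Stands loose; origin: centre of the underside, z up.
- ball: Bystander: white plastic softener ball, 90 mm diameter with a flat foot and a blue stopper on top, 86 mm high. Stands loose; origin: centre of the underside, z up.
- crate: Bystander: blue plastic crate fixed to the counter, 280 x 220 x 120 mm, front (-x) tilted out by 35 mm, holding bottles up to 135 mm high. Origin: centre of the underside.
There are look-alikes about, which are no part of the job. Several things have the shape of the tray; the one meant has the colours described above. There is more than one size of the lid; the job needs the smaller.

How it is judged:
At the end, for the whole second after the job is handed in: The lid lies at rest in the pocket, rim down and tab up: its axis within 2 degrees of upright, the rim's open end within 2 mm of the pocket's floor and within 5 mm of its centre; pitcher and ball stand upright within 30 mm of where they were (horizontal distance between lid and pocket below 0.005 m and z of lid in the frame of pocket between -0.003 and 0.002 m and angle between lid's own z axis and vertical below 0.035 rad and linear speed of lid below 0.01 m/s and angle between each of pitcher, ball's own z axis and vertical below 0.1 rad and distance of each of pitcher, ball from where it was at the start of the episode below 0.03 m); the robot touches nothing.
It fails at once if the pitcher is knocked or shifted (distance of pitcher from where it was at the start of the episode above 0.03 m or angle between pitcher's own z axis and vertical above 0.35 rad).
It fails at once if the ball is knocked or shifted (distance of ball from where it was at the start of the episode above 0.03 m or angle between ball's own z axis and vertical above 0.35 rad).
It also fails if it takes over 72 s, if anything falls off the work surface, if the arm or the gripper's body presses on something with over 40 N, if the wrist force passes 120 N, or if a joint passes its speed limit or range.

## Working session

There is one attempt and no reset: what is moved stays moved. The work goes in short steps, Python scripts to look and compute and a tool call to move; the robot and the scene stay as the last step left them, time stands still between calls to the robot, and variables do not carry over. Pictures are saved under pics/ and viewed, at most 10 in all, crops included, and the job is handed in when it is done.

Besides the shell and the picture viewer there is one more tool, called after "Call:" by a JSON object that holds its "method" and its "body", one argument or row to a line. step_arm: Moves the arm, as the interface text tells. Its arguments: {"type":"object","properties":{"commands":{"type":"array"},"gripper":{"type":"number"},"force":{"type":"number"}},"required":["commands"]}

```bash
ls; mkdir -p pics; python3 - <<'E'
from bench import ctrl
import cv2,numpy as np
print(ctrl.get_state())
for n in ("scene","top"):
    cv2.imwrite(f"pics/{n}0.png",ctrl.get_image(n)[:,:,::-1]); print(n,ctrl.camera_model(n))
print(ctrl.camera_model("wrist"))
E
```

```text
pics
{'time': 0.0, 'joint_positions': array([ 1.13308632,  0.3218463 , -0.0700451 ,  1.45168876,  0.02260384,
        1.37080004, -0.05689501]), 'qd': array([-1.40516454e-03,  3.72670670e-04,  1.14050345e-04,  1.17892924e-03,
        1.88043519e-04, -4.68054145e-05, -4.20025503e-04]), 'joint_torque': array([-2.51755080e-05, -4.91289496e+01, -4.03907290e-01, -3.12527633e+01,
       -6.38609659e-02,  4.36439062e-02,  1.91382642e-04]), 'position': array([ 0.28348546, -0.58432921,  0.23543914]), 'tool_rot': array([-3.05994097e+00, -7.03258472e-01,  8.63170334e-04]), 'ft_force': array([ 1.05341889, -0.95435338, -0.3418984 ]), 'torque': array([-0.03552722, -0.00666202, -0.01388008]), 'grip_force': 0.0, 'grip_width': 1.0002931635351378}
scene {'fx': 443.6127167650685, 'fy': 443.6127167650685, 'cx': 321.3794137975862, 'cy': 212.6698832664355, 'R': array([[-0.58646607,  0.80997338,  0.00082293],
       [ 0.53117655,  0.38536818, -0.7545481 ],
       [-0.61148101, -0.44207974, -0.65624422]]), 't': array([ 0.40349329, -0.24352559,  1.62488143])}
top {'fx': 455.7325619589678, 'fy': 455.7325619589678, 'cx': 323.3197143808239, 'cy': 190.04898259342696, 'R': array([[-4.86722343e-02, -9.98814706e-01,  4.43352850e-04],
       [-9.74197617e-01,  4.73746935e-02, -2.20668623e-01],
       [ 2.20386062e-01, -1.11723482e-02, -9.75348739e-01]]), 't': array([-0.03164828,  0.59953784,  1.59907179])}
{'fx': 309.70691628693146, 'fy': 309.70691628693146, 'cx': 317.80093691331837, 'cy': 198.15351608921355, 'T_tool_cam': array([[ 1.98196179e-04, -9.63693743e-01, -2.67009981e-01,
         7.37303771e-02],
       [ 9.99999955e-01,  2.50788014e-04, -1.62865336e-04,
        -6.14747748e-05],
       [ 2.23915208e-04, -2.67009936e-01,  9.63693750e-01,
        -1.48350142e-01],
       [ 0.00000000e+00,  0.00000000e+00,  0.00000000e+00,
         1.00000000e+00]])}
```

View pics/scene0.png

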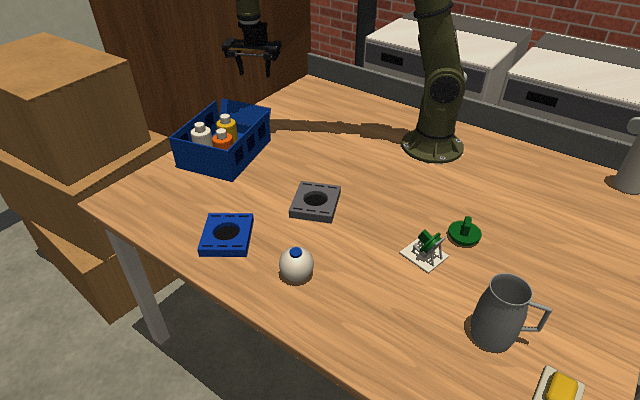

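View pics/top0.png

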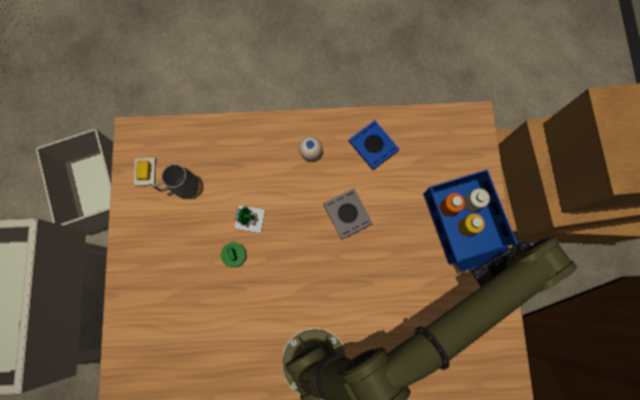

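The scene view shows the grey tray's pocket at about (316,199), the lid in the rack at (429,240), the ball at (296,265) and the pitcher at (500,315). The top view shows the pocket at (347,213), the rack at (248,218), the ball at (311,149) and the pitcher at (178,181). The flat green disc is the larger look-alike lid.

```bash
cat > h.py <<'E'
from bench import ctrl
import numpy as np, cv2
from scipy.spatial.transform import Rotation as Ro
from scipy.optimize import least_squares
def fixed(n):
    m=ctrl.camera_model(n); return m
def ray(m,uv,T=None):
    x=(uv[0]-m['cx'])/m['fx']; y=(uv[1]-m['cy'])/m['fy']
    if T is None:
        R,t=np.array(m['R']),np.array(m['t']); d=R.T@[x,y,1.]; return -R.T@t,d/np.linalg.norm(d)
    th=np.hypot(x,y); s=np.sin(th)/max(th,1e-9)
    W=T@np.array(m['T_tool_cam']); return W[:3,3],W[:3,:3]@[x*s,y*s,np.cos(th)]
def tri(rays):
    A=sum(np.eye(3)-np.outer(d,d) for o,d in rays); b=sum((np.eye(3)-np.outer(d,d))@o for o,d in rays)
    X=np.linalg.solve(A,b); return X,[np.linalg.norm((np.eye(3)-np.outer(d,d))@(X-o)) for o,d in rays]
def onz(r,z): o,d=r; return o+d*(z-o[2])/d[2]
def pose(s):
    T=np.eye(4); T[:3,:3]=Ro.from_rotvec(s['tool_rot']).as_matrix(); T[:3,3]=s['position']; return T
def proj(m,X,T=None):
    X=np.atleast_2d(X)
    if T is None:
        c=X@np.array(m['R']).T+m['t']; return c[:,:2]/c[:,2:]*m['fx']+[m['cx'],m['cy']]
    W=np.linalg.inv(T@np.array(m['T_tool_cam'])); c=X@W[:3,:3].T+W[:3,3]
    r=np.hypot(c[:,0],c[:,1]); th=np.arctan2(r,c[:,2]); return c[:,:2]/r[:,None]*th[:,None]*m['fx']+[m['cx'],m['cy']]
E
python3 - <<'E'
from h import *
S,P=fixed("scene"),fixed("top")
for n,a,b in [("pocket",(316,199),(347,213)),("rack/lid",(429,240),(245,216)),("ball top",(295,252),(310,144)),("pitcher",(510,290),(176,176))]:
    print(n,*tri([ray(S,a),ray(P,b)]))
    
for c in [(291,214),(301,182),(341,187),(332,220)]: print("tray corner scene",onz(ray(S,c),.028))
for c in [(323,206),(356,190),(372,221),(341,237)]: print("tray corner top",onz(ray(P,c),.028))
a=cv2.imread("pics/scene0.png")[215:275,390:490]; b=cv2.imread("pics/top0.png")[195:270,215:275]
cv2.imwrite("pics/crop0.png",np.hstack([cv2.resize(a,(500,300),interpolation=2),cv2.resize(b,(240,300),interpolation=2)]))
E
```

```text
pocket [ 0.51590972 -0.14492677  0.02191603] [np.float64(4.2518879262789234e-05), np.float64(4.25188792629292e-05)]
rack/lid [0.5163921  0.22661256 0.06098186] [np.float64(0.0006514259907985468), np.float64(0.0006514259907986198)]
ball top [ 0.77201277 -0.02014474  0.08000563] [np.float64(0.00044864374022989716), np.float64(0.00044864374022993473)]
pitcher [0.65169098 0.45380534 0.15485877] [np.float64(0.0036311982801750685), np.float64(0.0036311982801751686)]
tray corner scene [ 0.62057126 -0.15852559  0.028     ]
tray corner scene [ 0.48109195 -0.23004725  0.028     ]
tray corner scene [ 0.42778564 -0.1122928   0.028     ]
tray corner scene [ 0.57170088 -0.04648187  0.028     ]
tray corner top [ 0.54548749 -0.05706616  0.028     ]
tray corner top [ 0.60034341 -0.18341798  0.028     ]
tray corner top [ 0.4805184  -0.23478614  0.028     ]
tray corner top [ 0.42706487 -0.11724022  0.028     ]
```

View pics/crop0.png

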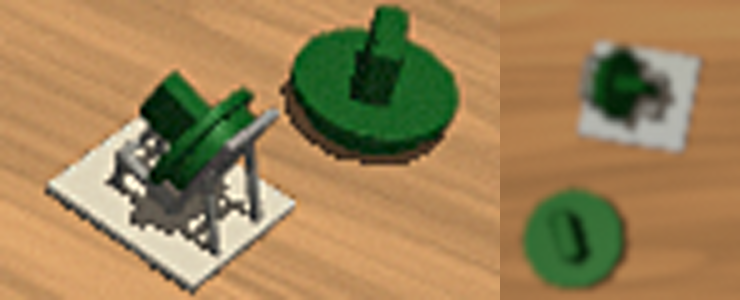

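```bash
python3 - <<'E'
from h import *
S,P=fixed("scene"),fixed("top")
q=[onz(ray(P,c),.008) for c in [(238.75,205),(264.5,209.5),(261.25,232.5),(235,228)]]
print(np.round(q,3),np.mean(q,0))
for c in [(399.4,252.6),(428,273),(448.6,256)]: print(np.round(onz(ray(S,c),.008),3))
# front-direction hypotheses
c=np.mean(q,0); c[2]=.06
for i in range(4):
    f=(q[i]+q[(i+1)%4])/2-c; f[2]=0; f/=np.linalg.norm(f); z=f*np.cos(.35)+[0,0,np.sin(.35)]
    L=[np.linalg.norm(q[(i+1)%4]-q[i])]
    print(i,np.round(f,2),np.degrees(np.arctan2(f[1],f[0])),L,np.diff(proj(S,[c,c+.048*z]),axis=0),np.diff(proj(P,[c,c+.048*z]),axis=0))
E
```

```text
[[0.568 0.259 0.008]
 [0.547 0.163 0.008]
 [0.461 0.176 0.008]
 [0.482 0.274 0.008]] [0.51441929 0.21791479 0.008     ]
[0.554 0.165 0.008]
[0.576 0.261 0.008]
[0.488 0.279 0.008]
0 [ 0.99 -0.16  0.  ] -9.347937150132184 [np.float64(0.09881391849458705)] [[-9.25162767  4.05396118]] [[  1.14473765 -13.00886805]]
1 [-0.22 -0.98  0.  ] -102.6514673146089 [np.float64(0.0871807888647282)] [[-12.42478061 -13.23219279]] [[11.5720791   1.37521387]]
2 [-0.99  0.16  0.  ] 170.65206284986772 [np.float64(0.09952599435818185)] [[ 10.80033557 -12.69699796]] [[-2.64971386 11.65098485]]
3 [0.22 0.98 0.  ] 77.348532685391 [np.float64(0.08764883023082908)] [[14.98676826  4.63549602]] [[-13.02877077  -2.87779698]]
```

```bash
cat >> h.py <<'E'
def tool(yaw,tilt):
    "tool x at yaw (deg), z down, then tilted about tool y by tilt (z towards x)"
    y=np.radians(yaw); x=np.array([np.cos(y),np.sin(y),0]); z=np.array([0,0,-1.]); R=np.c_[x,np.cross(z,x),z]
    return Ro.from_matrix(R)*Ro.from_euler('y',tilt,degrees=True)
def rel(p,R,p0=None,R0=None):
    if p0 is None: s=ctrl.get_state(); p0,R0=s['position'],Ro.from_rotvec(s['tool_rot'])
    print("travel",np.round(R0.inv().apply(np.array(p)-p0),4),"turn",np.round(np.degrees((R0.inv()*R).as_rotvec()),2))
E
python3 - <<'E'
from h import *
s=ctrl.get_state(); a=(s['position'],Ro.from_rotvec(s['tool_rot']))
for p,y in [((.38,-.42,.36),45),((.5,-.22,.36),62),((.5,.03,.36),78.5)]:
    b=(np.array(p),tool(y,0)); rel(*b,*a); a=b
E
```

```text
travel [ 0.1586 -0.106  -0.1243] turn [-1.000e-01 -1.000e-02 -1.911e+01]
travel [ 0.2263 -0.0566  0.    ] turn [  0.   0. -17.]
travel [ 0.2207 -0.1174  0.    ] turn [  0.    0.  -16.5]
```

Call:
{"method": "step_arm", "body": {
  "commands": [
    {"travel": [0.02,-0.01,-0.045],"turn": [0,0,-4]},
    {"travel": [0.045,-0.03,-0.08],"turn": [0,0,-8]},
    {"travel": [0.08,-0.055,-0.105],"turn": [0,0,-12]},
    {"travel": [0.12,-0.08,-0.124],"turn": [0,0,-16]},
    {"travel": [0.158,-0.106,-0.124],"turn": [0,0,-19]}
  ]
}}

```text
time: 0.6
position: [0.381, -0.4197, 0.3636]
tool_rot: [2.898, 1.2, 0.003]
ft_force: [1.2, -0.5, 0.6]
grip_width: 1.001
grip_force: 0.0
```

Call:
{"method": "step_arm", "body": {
  "commands": [
    {"travel": [0.045,-0.011,0],"turn": [0,0,-4]},
    {"travel": [0.09,-0.022,0],"turn": [0,0,-7]},
    {"travel": [0.135,-0.033,0],"turn": [0,0,-11]},
    {"travel": [0.18,-0.045,0],"turn": [0,0,-14]},
    {"travel": [0.226,-0.057,0],"turn": [0,0,-17]}
  ]
}}

```text
time: 1.1
position: [0.4999, -0.2189, 0.3603]
tool_rot: [-2.693, -1.618, 0.001]
ft_force: [0.9, 0.3, 0.2]
grip_width: 1.0
grip_force: 0.0
```

```bash
python3 - <<'E'
from h import *
s=ctrl.get_state(); im=ctrl.get_image("wrist"); np.savez("w1.npz",T=pose(s),im=im); cv2.imwrite("pics/w1.png",im[:,:,::-1])
print(s['position'],s['joint_positions'],s['ft_force'])
rel((.5,.03,.36),tool(78.5,0)); 
E
```

```text
[ 0.49990715 -0.21893665  0.36027399] [ 0.74975999  0.08752688 -0.41503031  1.49100143  0.03563131  1.57080886
 -0.15282305] [0.88090952 0.25987798 0.18165852]
travel [ 0.2103 -0.1128  0.0018] turn [  0.05  -0.37 -15.63]
```

View pics/w1.png

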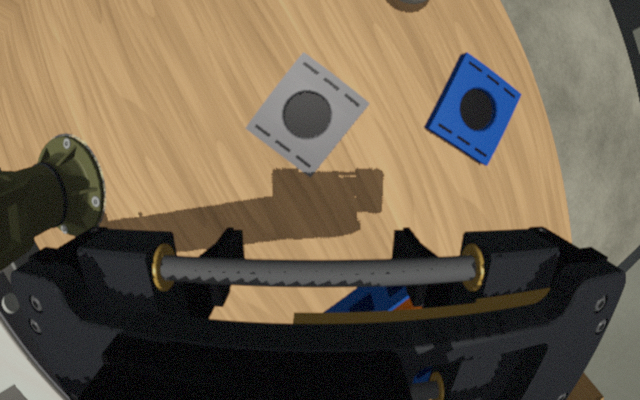

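The wrist view shows the grey tray clearly, with its pocket centred near (307,114). Next I'm going to the rack.

Call:
{"method": "step_arm", "body": {
  "commands": [
    {"travel": [0.042,-0.022,0],"turn": [0,0,-4]},
    {"travel": [0.084,-0.045,0],"turn": [0,0,-7]},
    {"travel": [0.126,-0.067,0],"turn": [0,0,-10]},
    {"travel": [0.168,-0.09,0],"turn": [0,0,-13]},
    {"travel": [0.21,-0.113,0.002],"turn": [0,0,-16]}
  ]
}}

```text
time: 1.65
position: [0.4984, 0.0196, 0.3585]
tool_rot: [2.441, 1.976, -0.0]
ft_force: [0.5, -0.0, 0.7]
grip_width: 1.003
grip_force: 0.0
```

```bash
python3 - <<'E'
from h import *
s=ctrl.get_state(); im=ctrl.get_image("wrist"); np.savez("w2.npz",T=pose(s),im=im); cv2.imwrite("pics/w2.png",im[:,:,::-1])
print(s['position'],s['joint_positions'],s['ft_force'])
rel((.5,.03,.3),tool(78.5,40)); 
E
```

```text
[0.49841507 0.01955498 0.35850607] [ 0.54587099 -0.01489215 -0.62472788  1.59095321 -0.00821297  1.56243384
 -0.28856625] [ 0.49405205 -0.04959721  0.70314057]
travel [-0.      0.0026  0.0586] turn [-0.16 39.73  0.32]
```

View pics/w2.png

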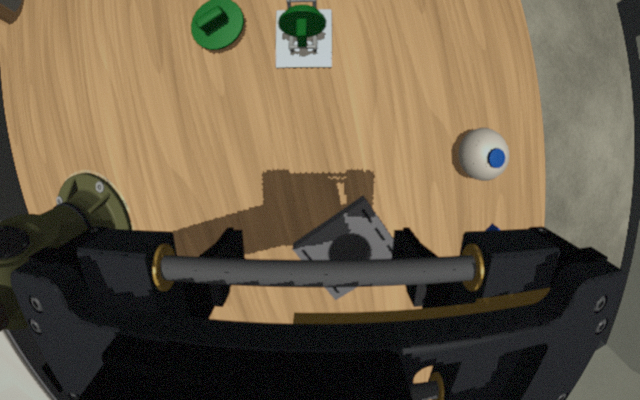

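The view shows the rack at the top, with the lid's tab facing the tool at (302,25). The look-alike lid is at (217,24) and the ball at (485,155). I'll tilt and look again.

Call:
{"method": "step_arm", "body": {
  "commands": [
    {"travel": [0,0,0.015],"turn": [0,8,0]},
    {"travel": [0,0,0.03],"turn": [0,16,0]},
    {"travel": [0,0,0.045],"turn": [0,24,0]},
    {"travel": [0,0.002,0.058],"turn": [0,32,0]},
    {"travel": [0,0.002,0.058],"turn": [0,40,0]}
  ]
}}

```text
time: 2.2
position: [0.5002, 0.0164, 0.2993]
tool_rot: [-2.026, -1.633, -0.742]
ft_force: [-0.0, 0.0, -0.0]
grip_width: 1.002
grip_force: 0.0
```

```bash
python3 - <<'E'
from h import *
s=ctrl.get_state(); im=ctrl.get_image("wrist"); np.savez("w3.npz",T=pose(s),im=im); cv2.imwrite("pics/w3.png",im[:,:,::-1])
print(s['position'],s['joint_positions'],s['ft_force'])
g=(im[:,:,1]>1.6*np.maximum(im[:,:,0],im[:,:,2]))&(im[:,:,1]>30)
n,l,st,c=cv2.connectedComponentsWithStats(g.astype(np.uint8)); print([(st[i],c[i]) for i in range(1,n) if st[i][4]>100])
i=[i for i in range(1,n) if st[i][4]>100 and abs(c[i][0]-310)<45]
x,y,w,h=st[i[0]][:4] if i else (260,100,80,60)
x0,y0=max(0,x-30),max(0,y-20); cr=im[y0:y+h+40,x0:x+w+30,::-1]; k=min(800/cr.shape[1],600/cr.shape[0]); print(x0,y0,k)
cv2.imwrite("pics/w3c.png",cv2.resize(cr,None,fx=k,fy=k,interpolation=cv2.INTER_CUBIC))
E
```

```text
[0.50015239 0.01641251 0.29931955] [ 0.75729984  0.02448206 -0.38335788  1.83847806 -0.68895072  1.44970828
  0.30639571] [-0.04241531  0.03564447 -0.03117242]
[(array([ 198,  140,   48,   45, 1625], dtype=int32), array([221.54892308, 162.46215385])), (array([ 280,  140,   43,   40, 1241], dtype=int32), array([300.81466559, 158.18855761]))]
250 120 6.0
```

View pics/w3c.png

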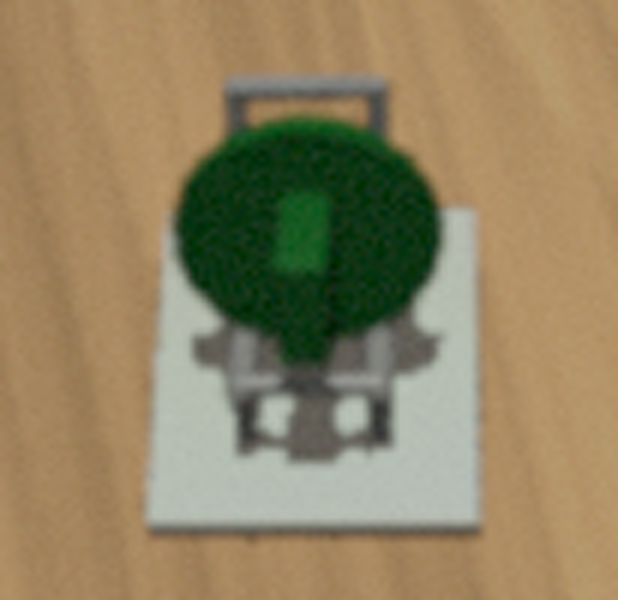

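The crop shows the flange spanning (177–440, 118–340) and the tab's end face at about (285–330, 275–360). The rack wires are clear of the tab. I'll fit the lid's pose to its green silhouettes in all the views, and fit the pocket too.

```bash
cat > fit.py <<'E'
from h import *
S,P,M=fixed("scene"),fixed("top"),ctrl.camera_model("wrist")
def gm(im): im=im.astype(int); return ((im[:,:,1]>1.6*np.maximum(im[:,:,0],im[:,:,2]))&(im[:,:,1]>30)).astype(np.uint8)
def blob(im,near):
    n,l,st,c=cv2.connectedComponentsWithStats(gm(im)); k=[i for i in range(1,n) if st[i][4]>40]
    i=min(k,key=lambda i:np.hypot(*(c[i]-near))); return np.argwhere(l==i)[:,::-1]
a=np.linspace(0,2*np.pi,72); cs=np.c_[np.cos(a),np.sin(a)]
L=np.vstack([np.c_[.035*cs,0*a+z] for z in (.011,.018)]+[np.c_[.028*cs,0*a]]+[[[x,y,.048] for x in(-.017,.017) for y in(-.007,.007)]])
U=np.c_[np.cos(a[:-1:3]),np.sin(a[:-1:3])]
def lidR(yaw,el):  # z axis heading yaw, elevation el; y level, x up-ish
    z=np.array([np.cos(yaw)*np.cos(el),np.sin(yaw)*np.cos(el),np.sin(el)]); y=np.array([-np.sin(yaw),np.cos(yaw),0]); return np.c_[np.cross(y,z),y,z]
def hull(p): return (p@U.T).max(0)
E
python3 - <<'E'
from fit import *
rd=lambda f: cv2.imread(f)[:,:,::-1]
V=[]
for f,near in (("w2",(302,25)),("w3",(301,158))):
    d=np.load(f+".npz"); V.append((M,d['T'],blob(d['im'],near),1))
V.append((S,None,blob(rd("pics/scene0.png"),(429,240)),1)); V.append((P,None,blob(rd("pics/top0.png"),(245,216)),1))
def res(q,V=V):
    X=L@lidR(q[3],q[4]).T+q[:3]
    return np.concatenate([w*(hull(proj(m,X,T))-hull(b)-.4) for m,T,b,w in V])
x0=[.516,.22,.06,np.radians(-101.5),.35]
for vs in (V,V[:2],V[1:2],V[2:]):
    for fe in (0,1):
        f=(lambda q:res(np.r_[q,.349] if not fe else q,vs)); r=least_squares(f,x0[:4+fe],loss='soft_l1')
        print(len(vs),np.round(r.x[:3],4),np.round(np.degrees(r.x[3:]),1),"rms px",np.round([np.sqrt((q**2).mean()) for q in r.fun.reshape(-1,24)],2))
# pocket: dark blob circle fit, radius and height free per view set
C=[]
for nm,m,T,im,near in (("w1",M,np.load("w1.npz")['T'],np.load("w1.npz")['im'],(307,114)),("scene",S,None,rd("pics/scene0.png"),(316,199)),("top",P,None,rd("pics/top0.png"),(347,213))):
    g=im.astype(int).sum(2)/3; u,v=near; bright=np.median(g[v-4:v+5,u-4:u+5]); 
    w=g[v-45:v+45,u-45:u+45]; 
    ring=np.percentile(g[v-14:v+14,u-28:u+28],80)
    n,l,st,c=cv2.connectedComponentsWithStats((g<(bright+ring)/2).astype(np.uint8)); k=l[v,u]; b=np.argwhere(l==k)[:,::-1]; print(nm,bright,ring,st[k],c[k])
    C.append((m,T,b))
for sel in (C[:1],C,C[1:]):
  for z in (.028,None):
    def f(q):
        zz=z if z else q[3]; X=np.c_[q[:2]+q[2]*cs,0*a+zz]; return np.concatenate([hull(proj(m,X,T))-hull(b)-.4 for m,T,b in sel])
    r=least_squares(f,[.516,-.145,.037]+([] if z else [.028]),loss='soft_l1'); print(len(sel),z,np.round(r.x,4),np.sqrt((r.fun**2).mean()))
E
```

```text
4 [0.5228 0.2445 0.0507] [-102.8] rms px [1.61 1.59 1.43 1.69]
4 [0.5229 0.2462 0.0584] [-101.    -0.7] rms px [1.33 1.51 1.91 1.37]
2 [0.5238 0.2497 0.0402] [-102.7] rms px [1.34 1.33]
2 [0.524  0.2495 0.0485] [-102.7    5.3] rms px [1.12 1.47]
1 [0.5257 0.2631 0.0224] [-103.1] rms px [0.28]
1 [0.5255 0.2629 0.021 ] [-102.7   22.7] rms px [0.23]
2 [0.5196 0.2428 0.0514] [-99.2] rms px [1.15 1.72]
2 [0.52   0.245  0.0576] [-97.2   3.3] rms px [1.56 1.39]
w1 76.33333333333333 85.53333333333337 [ 283   91   48   47 1588] [306.30541562 115.13350126]
scene 24.0 114.53333333333337 [303 191  25  15 289] [315.19031142 198.12110727]
top 39.0 119.53333333333337 [338 203  20  20 327] [347.42813456 212.6116208 ]
1 0.028 [ 0.5196 -0.1454  0.0369] 0.1918143201974684
1 None [ 0.5013 -0.1351  0.0811 -0.5456] 0.19181432018505376
3 0.028 [ 0.5192 -0.1456  0.0372] 0.4599542528657373
3 None [ 0.5192 -0.1457  0.0373  0.0277] 0.4586635041517586
2 0.028 [ 0.5178 -0.1466  0.0382] 0.3162363907202818
2 None [ 0.5173 -0.1471  0.0383  0.0264] 0.2658250675835444
```

```bash
python3 - <<'E'
from fit import *
rd=lambda f: cv2.imread(f)[:,:,::-1]
d3=np.load("w3.npz"); k=6
for c in [(147,528),(481,528),(475,208)]: print("foot w3",np.round(onz(ray(M,(250+(c[0]+.5)/k-.5,120+(c[1]+.5)/k-.5),d3['T']),.008),4))
V=[]
for f,near in (("w2",(302,25)),("w3",(301,158))):
    d=np.load(f+".npz"); V.append((M,d['T'],blob(d['im'],near)))
V.append((S,None,blob(rd("pics/scene0.png"),(429,240)))); V.append((P,None,blob(rd("pics/top0.png"),(245,216))))
for v in V: print(v[2].min(0),v[2].max(0),len(v[2]))
for vs in (V,V[:2],V[:3]):
    def f(q):
        X=q[5]*L@lidR(q[3],q[4]).T+q[:3]; return np.concatenate([hull(proj(m,X,T))-hull(b)-.4 for m,T,b in vs])
    r=least_squares(f,[.516,.22,.06,-1.77,.35,1],loss='soft_l1'); print(np.round(r.x,4),np.degrees(r.x[3:5]),[np.sqrt((q**2).mean()) for q in r.fun.reshape(-1,24)])
    q=r.x; X=q[5]*L@lidR(q[3],q[4]).T+q[:3]; print([ (proj(m,X,T).min(0).round(1),proj(m,X,T).max(0).round(1)) for m,T,b in vs])
E
```

```text
foot w3 [0.4647 0.1801 0.008 ]
foot w3 [0.5514 0.1614 0.008 ]
foot w3 [0.5727 0.2594 0.008 ]
[280   5] [324  46] 1180
[280 140] [322 179] 1241
[419 230] [440 252] 252
[239 208] [253 223] 140
[ 0.5225  0.2421  0.0551 -1.7624  0.3471  0.9165] [-100.98075328   19.88476623] [np.float64(0.41257444023664), np.float64(0.3946659560000412), np.float64(0.3872612225562672), np.float64(1.0411934550816888)]
[(array([279.2,   4.9]), array([324.1,  45.4])), (array([279.6, 139.1]), array([321.8, 179. ])), (array([417.5, 229.1]), array([440.6, 252.1])), (array([237.3, 206.1]), array([254.1, 223.9]))]
[ 0.5229  0.2427  0.0526 -1.7818  0.3822  0.9271] [-102.09168403   21.89796576] [np.float64(0.3707383092770271), np.float64(0.24334665406256317)]
[(array([279.1,   4.5]), array([324.4,  45.4])), (array([279.5, 139.3]), array([322. , 179.1]))]
[ 0.5227  0.2421  0.0547 -1.773   0.3617  0.922 ] [-101.58670845   20.72165664] [np.float64(0.38113612343051234), np.float64(0.30253291505312385), np.float64(0.43484320190114856)]
[(array([279.1,   4.7]), array([324.3,  45.5])), (array([279.5, 139.1]), array([321.9, 179. ])), (array([417.5, 229. ]), array([440.7, 252.2]))]
```

```bash
python3 - <<'E'
from h import *
rel((.501,.141,.1235),tool(78,50)); print(np.round(tool(78,50).as_matrix(),3))
E
```

```text
travel [-0.0168 -0.0254  0.2135] turn [ 0.23  9.45 -0.73]
[[ 0.134  0.978  0.159]
 [ 0.629 -0.208  0.749]
 [ 0.766  0.    -0.643]]
```

Call:
{"method": "step_arm", "body": {
  "commands": [
    {"travel": [-0.004,-0.005,0.043],"turn": [0,3,0]},
    {"travel": [-0.007,-0.01,0.086],"turn": [0,5,0]},
    {"travel": [-0.01,-0.015,0.129],"turn": [0,7,0]},
    {"travel": [-0.014,-0.02,0.172],"turn": [0,9.5,-0.7]},
    {"travel": [-0.017,-0.025,0.213],"turn": [0.2,9.5,-0.7]}
  ],
  "gripper": 0.6
}}

```text
time: 2.75
position: [0.5016, 0.144, 0.1242]
tool_rot: [-1.902, -1.557, -0.879]
ft_force: [0.8, -0.1, 0.3]
grip_width: 0.647
grip_force: 0.0
```

```bash
python3 - <<'E'
from h import *
s=ctrl.get_state(); im=ctrl.get_image("wrist"); np.savez("w4.npz",T=pose(s),im=im)
print(s['position'],s['joint_positions'],np.abs(s['qd']).max(),s['ft_force'],s['grip_width'])
cr=im[60:260,220:420,::-1]; cv2.imwrite("pics/w4c.png",cv2.resize(cr,None,fx=3,fy=3,interpolation=cv2.INTER_CUBIC))
E
```

```text
[0.50161086 0.14403226 0.12422465] [ 0.65866175  0.22768    -0.4857428   2.12121905 -0.92237635  1.03676654
  0.56889362] 0.9202053897628875 [ 0.8292785  -0.10571882  0.29053131] 0.6471324467134495
```

View pics/w4c.png

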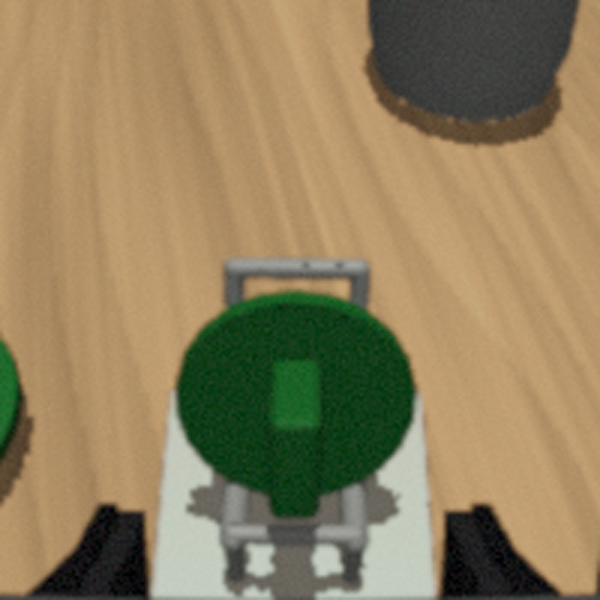

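The tab is centred between the fingers. Its end face spans crop (272–320, 430–515), and the arm was still settling. I'll take a settled picture and refit.

```bash
python3 - <<'E'
from fit import *
for i in range(4): ctrl.get_image("wrist")
s=ctrl.get_state(); im=ctrl.get_image("wrist"); np.savez("w5.npz",T=pose(s),im=im); print(s['position'],np.abs(s['qd']).max())
rd=lambda f: cv2.imread(f)[:,:,::-1]
V=[]
for f,near in (("w5",(318,192)),("w2",(302,25)),("w3",(301,158))):
    d=np.load(f+".npz"); V.append((M,d['T'],blob(d['im'],near)))
V.append((S,None,blob(rd("pics/scene0.png"),(429,240))))
print(V[0][2].min(0),V[0][2].max(0))
for vs in (V,V[:1],[V[0],V[3]],V[:2]):
  for free in (1,0):
    def f(q):
        X=(q[5] if free else 1)*L@lidR(q[3],q[4]).T+q[:3]; return np.concatenate([hull(proj(m,X,T))-hull(b)-.5 for m,T,b in vs])
    r=least_squares(f,[.516,.22,.06,-1.77,.35]+[1]*free,loss='soft_l1'); q=r.x
    print(np.round(q[:3],4),np.degrees(q[3:5]).round(1),q[5:].round(3),[np.sqrt((e**2).mean()).round(2) for e in r.fun.reshape(-1,24)],"tab.041",np.round(q[:3]+.041*(q[5] if free else 1)*lidR(q[3],q[4])[:,2],4))
# direct: tab end face centre rays from w5 & w3
d3=np.load("w3.npz")['T']; g=gm(im)
E
```

```text
[0.50337503 0.14334261 0.12747438] 0.019179777346903314
[278 160] [354 233]
[0.5228 0.242  0.0543] [-101.8   21.1] [0.937] [np.float64(0.55), np.float64(0.48), np.float64(0.31), np.float64(0.49)] tab.041 [0.5154 0.2069 0.0681]
[0.5236 0.2463 0.0516] [-102.6   13.7] [] [np.float64(1.67), np.float64(1.31), np.float64(1.42), np.float64(1.77)] tab.041 [0.5149 0.2074 0.0613]
[ 0.535   0.3026 -0.0311] [-101.1   21.9] [1.3] [np.float64(0.4)] tab.041 [ 0.5254  0.2541 -0.0112]
[0.5245 0.2512 0.0407] [-101.1   21.9] [] [np.float64(0.4)] tab.041 [0.5171 0.2139 0.056 ]
[0.5225 0.2418 0.0543] [-100.6   21.2] [0.942] [np.float64(0.42), np.float64(0.52)] tab.041 [0.5158 0.2064 0.0683]
[0.5231 0.2455 0.0517] [-100.9   16.4] [] [np.float64(1.73), np.float64(1.5)] tab.041 [0.5156 0.2068 0.0633]
[0.5229 0.2427 0.053 ] [-102.    21.2] [0.945] [np.float64(0.46), np.float64(0.51)] tab.041 [0.5154 0.2074 0.067 ]
[0.5241 0.2491 0.0441] [-101.6   20. ] [] [np.float64(0.82), np.float64(1.61)] tab.041 [0.5163 0.2113 0.0581]
```

```bash
python3 - <<'E'
from h import *
R=tool(78,50); zt=R.as_matrix()[:,2]; zl=np.array([-.194,-.913,.358])
p=np.array([.5154,.207,.067])+.001*zl+.005*zt; print(p); rel(p,R)
E
```

```text
[0.51600235 0.20983352 0.06414406]
travel [-0.0041 -0.0021  0.0932] turn [-0.02  0.56  0.7 ]
```

Call:
{"method": "step_arm", "body": {
  "commands": [
    {"travel": [-0.004,-0.002,0.03],"turn": [0,0.5,0.7]},
    {"travel": [-0.004,-0.002,0.055],"turn": [0,0.5,0.7]},
    {"travel": [-0.004,-0.002,0.075],"turn": [0,0.5,0.7]},
    {"travel": [-0.004,-0.002,0.085],"turn": [0,0.5,0.7]},
    {"travel": [-0.004,-0.002,0.085],"turn": [0,0.5,0.7]}
  ]
}}

```text
time: 3.55
position: [0.5136, 0.2051, 0.0687]
tool_rot: [-1.9, -1.54, -0.884]
ft_force: [0.7, 1.1, 0.0]
grip_width: 0.6
grip_force: 0.0
```

```bash
python3 - <<'E'
from fit import *
for i in range(3): ctrl.get_image("wrist")
s=ctrl.get_state(); im=ctrl.get_image("wrist"); np.savez("w6.npz",T=pose(s),im=im)
print(s['position'],np.abs(s['qd']).max(),s['ft_force'],s['grip_width'])
R=tool(78,50); zt=R.as_matrix()[:,2]; rel((.516,.2098,.0641),R)
cr=im[130:290,218:418,::-1]; cv2.imwrite("pics/w6c.png",cv2.resize(cr,None,fx=3,fy=3,interpolation=cv2.INTER_CUBIC))
E
```

```text
[0.51421876 0.20364483 0.06898019] 0.0037152871481598787 [ 0.81867228 -0.83130864  0.47744879] 0.596996290060896
travel [0.0005 0.0006 0.008 ] turn [-0.03  0.04 -0.08]
```

View pics/w6c.png

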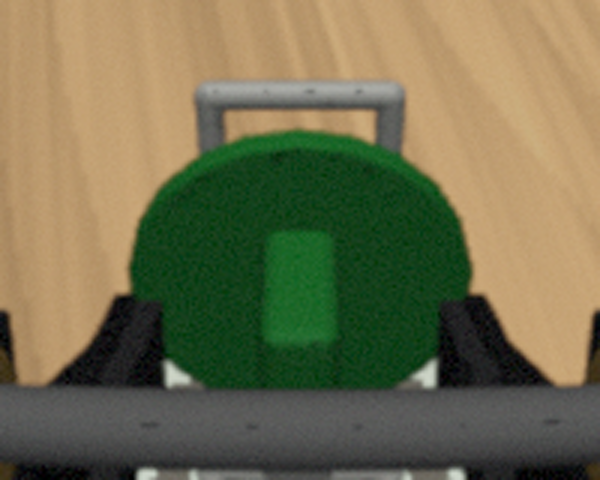

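The tab is centred between the fingers. Its top edge at the end face is at crop y≈342 (x 264–336), and its root is at y≈232 (x 268–332). I'll check the range from the 14 mm tab width and by triangulation.

```bash
python3 - <<'E'
from fit import *
def px(x,y,x0,y0,k): return (x0+(x+.5)/k-.5,y0+(y+.5)/k-.5)
T6=np.load("w6.npz")['T'];T4=np.load("w4.npz")['T'];T3=np.load("w3.npz")['T']
for nm,a,b,c,w in (("end top",(300,342),(296,430),(303,273),72/3),("root top",(300,232),(296,360),(303,192),64/3)):
    r6=ray(M,px(*a,218,130,3),T6); r4=ray(M,px(*b,220,60,3),T4); r3=ray(M,px(*c,250,120,6),T3)
    X,e=tri([r6,r4,r3]); print(nm,X.round(4),np.round(e,4),"by width",(r6[0]+r6[1]*.014/(w/309.7)).round(4))
    print(" in tool6",(np.linalg.inv(T6)@np.r_[X,1])[:3].round(4))
zl=lidR(np.radians(-101.8),np.radians(20))
for O in [(.5228,.242,.0543)]: print("model end top",np.array(O)+zl@[-.017,0,.048],"root",np.array(O)+zl@[-.017,0,.018])
E
```

```text
end top [0.5158 0.2086 0.0749] [0.0002 0.0002 0.0003] by width [0.5173 0.2166 0.0583]
 in tool6 [0.0079 0.0005 0.0002]
root top [0.5201 0.2299 0.0767] [0.0001 0.0001 0.0002] by width [0.5237 0.2468 0.0498]
 in tool6 [0.0233 0.0003 0.0156]
model end top [0.51476517 0.20353942 0.08669174] root [0.52053007 0.23113445 0.07643114]
```

Call:
{"method": "step_arm", "body": {
  "commands": [
    {"travel": [-0.002,0.0005,0.003],"turn": [0,0,0]},
    {"travel": [-0.002,0.0005,0.006],"turn": [0,0,0]},
    {"travel": [-0.002,0.0005,0.008],"turn": [0,0,0]},
    {"travel": [-0.002,0.0005,0.008],"turn": [0,0,0]},
    {"travel": [-0.002,0.0005,0.008],"turn": [0,0,0]}
  ]
}}

```text
time: 4.25
position: [0.5144, 0.2097, 0.0614]
tool_rot: [-1.901, -1.539, -0.883]
ft_force: [-0.1, 0.6, 0.4]
grip_width: 0.597
grip_force: 0.0
```

Call:
{"method": "step_arm", "body": {
  "commands": [
    {"travel": [0,0,0],"turn": [0,0,0]},
    {"travel": [0,0,0],"turn": [0,0,0]},
    {"travel": [0,0,0],"turn": [0,0,0]},
    {"travel": [0,0,0],"turn": [0,0,0]},
    {"travel": [0,0,0],"turn": [0,0,0]}
  ],
  "gripper": 0.0,
  "force": 25
}}

```text
time: 4.75
position: [0.5145, 0.2096, 0.0615]
tool_rot: [-1.901, -1.539, -0.883]
ft_force: [0.5, -0.2, -0.5]
grip_width: 0.233
grip_force: 0.0
```

Call:
{"method": "step_arm", "body": {
  "commands": [
    {"travel": [0,0,0],"turn": [0,0,0]},
    {"travel": [0,0,0],"turn": [0,0,0]},
    {"travel": [0,0,0],"turn": [0,0,0]}
  ]
}}

```text
time: 5.05
position: [0.5148, 0.2095, 0.0616]
tool_rot: [-1.901, -1.539, -0.884]
ft_force: [1.9, -0.6, -0.2]
grip_width: 0.159
grip_force: 25.0
```

```bash
python3 - <<'E'
from fit import *
s=ctrl.get_state(); im=ctrl.get_image("wrist"); np.savez("w7.npz",T=pose(s),im=im)
print(s['position'],np.abs(s['qd']).max(),s['ft_force'],s['torque'],s['grip_width'],s['grip_force'],s['time'])
cr=im[130:290,218:418,::-1]; cv2.imwrite("pics/w7c.png",cv2.resize(cr,None,fx=3,fy=3,interpolation=cv2.INTER_CUBIC))
print(tool(78,50).inv().apply([0,0,1]))
E
```

```text
[0.5147749  0.20947578 0.06155817] 0.0012374962086965386 [ 1.94288814 -0.55216444 -0.23417693] [-0.8138898   0.04559819 -0.18526013] 0.15909299994915155 25.002862999242552 5.05
[ 7.66044443e-01  5.55111512e-17 -6.42787610e-01]
```

Grasped: the opening of 0.159 is about 14 mm, which matches the tab. Lifting straight up.

Call:
{"method": "step_arm", "body": {
  "commands": [
    {"travel": [0.008,0,-0.007],"turn": [0,0,0]},
    {"travel": [0.023,0,-0.019],"turn": [0,0,0]},
    {"travel": [0.046,0,-0.039],"turn": [0,0,0]},
    {"travel": [0.077,0,-0.065],"turn": [0,0,0]},
    {"travel": [0.107,0,-0.09],"turn": [0,0,0]}
  ],
  "gripper": 0.0,
  "force": 35
}}

```text
time: 5.6
position: [0.514, 0.2096, 0.2029]
tool_rot: [-1.901, -1.539, -0.882]
ft_force: [1.7, -0.4, -0.1]
grip_width: 0.157
grip_force: 35.0
```

```bash
python3 - <<'E'
from fit import *
for i in range(5): ctrl.get_image("wrist")
s=ctrl.get_state(); im=ctrl.get_image("wrist"); np.savez("w8.npz",T=pose(s),im=im)
print(s['position'],np.abs(s['qd']).max(),s['ft_force'],s['torque'],s['grip_width'],s['grip_force'],s['time'])
# lid pose in tool frame: fit (range poor axis constrained by known size), planar: x,z,angle + y
V=[(M,s,None)]
T=pose(s); b=blob(im,(318,200)); print(b.min(0),b.max(0))
cv2.imwrite("pics/w8c.png",cv2.resize(im[110:290,218:418,::-1],None,fx=3,fy=3,interpolation=cv2.INTER_CUBIC))
a=(s['position'],Ro.from_rotvec(s['tool_rot']))
for p,y,t in [((.5,.08,.22),78,20),((.5,-.06,.24),78,-5),((.505,-.145,.2),78,-20)]:
    q=(np.array(p),tool(y,t)); rel(*q,*a); a=q
E
```

```text
[0.51422834 0.20930579 0.20088606] 0.02877133206934304 [ 0.38782771  0.07459205 -0.92035251] [-0.97506837  0.13827409 -0.04839289] 0.15898831116208556 35.00131224950792 5.85
[258 173] [377 259]
travel [-0.0687  0.0127 -0.1114] turn [-2.200e-01 -2.992e+01 -2.000e-02]
travel [-0.1218  0.0291 -0.0656] turn [  0. -25.  -0.]
travel [-0.0783  0.0226  0.047 ] turn [  0. -15.  -0.]
```

View pics/w8c.png

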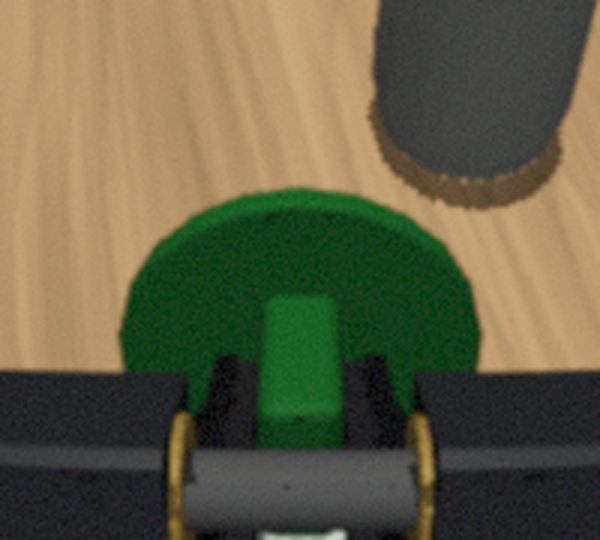

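The lid is held squarely in the fingers. The flange spans crop x 121–481 with its top at y≈188–210. The tab's top face runs from y=296 to 413. I'll fit the lid in the tool frame.

```bash
cat > lf.py <<'E'
from fit import *
def px(x,y,x0,y0,k): return np.array([x0+(x+.5)/k-.5,y0+(y+.5)/k-.5])
def lid_in_tool(q): # q: x,z of lid origin in tool, alpha: lid z = tool -z rotated about tool y by alpha(deg)
    Rl=Ro.from_euler('y',q[2],degrees=True).as_matrix()@np.diag([1,-1,-1.]) # lid x=tool x
    return Rl,np.array([q[0],0,q[1]])
E
python3 - <<'E'
from lf import *
P=[px(121,335,218,110,3),px(481,335,218,110,3),px(300,188,218,110,3),px(300,210,218,110,3),px(300,296,218,110,3),px(300,413,218,110,3)]
I=np.eye(4)
def f(q,full=0):
    Rl,o=lid_in_tool(q); pr=lambda X: proj(M,np.atleast_2d(X)@Rl.T+o,I)
    fl=pr(np.c_[.035*cs,0*a+.018]); fb=pr(np.c_[.035*cs,0*a+.011]); al=np.vstack([fl,fb])
    tb=pr([[.017,0,.018],[.017,0,.048]])
    return np.array([al[:,0].min()-P[0][0],al[:,0].max()-P[1][0],al[:,1].min()-P[2][1],fl[:,1].min()-P[3][1],tb[0,1]-P[4][1],tb[1,1]-P[5][1]])
for s0 in (-20,20):
    r=least_squares(f,[0,.04,s0]); print(s0,r.x.round(4),r.fun.round(2),r.cost)
    Rl,o=lid_in_tool(r.x); print("lid z in tool",Rl[:,2].round(3),"grasp pt in lid",(Rl.T@(np.array([0,0,-.005])-o)).round(4))
E
```

```text
-20 [1.41000e-02 3.55000e-02 2.08202e+01] [-1.15 -0.64  0.41  0.28 -0.55 -0.15] 1.1531786418377517
lid z in tool [-0.355  0.    -0.935] grasp pt in lid [0.0012 0.     0.0429]
20 [1.41000e-02 3.55000e-02 2.08202e+01] [-1.15 -0.64  0.41  0.28 -0.55 -0.15] 1.1531786418374743
lid z in tool [-0.355  0.    -0.935] grasp pt in lid [0.0012 0.     0.0429]
```

Call:
{"method": "step_arm", "body": {
  "commands": [
    {"travel": [-0.014,0.003,-0.022],"turn": [0,-6,0]},
    {"travel": [-0.027,0.005,-0.045],"turn": [0,-12,0]},
    {"travel": [-0.041,0.008,-0.067],"turn": [0,-18,0]},
    {"travel": [-0.055,0.01,-0.089],"turn": [0,-24,0]},
    {"travel": [-0.069,0.013,-0.111],"turn": [0,-30,0]}
  ]
}}

```text
time: 6.4
position: [0.5, 0.0788, 0.2186]
tool_rot: [-2.25, -1.821, -0.386]
ft_force: [1.2, 0.8, -1.2]
grip_width: 0.157
grip_force: 35.0
```

Call:
{"method": "step_arm", "body": {
  "commands": [
    {"travel": [-0.024,0.006,-0.013],"turn": [0,-5,0]},
    {"travel": [-0.049,0.012,-0.026],"turn": [0,-10,0]},
    {"travel": [-0.073,0.017,-0.039],"turn": [0,-15,0]},
    {"travel": [-0.097,0.023,-0.052],"turn": [0,-20,0]},
    {"travel": [-0.122,0.029,-0.065],"turn": [0,-25,0]}
  ]
}}

```text
time: 6.9
position: [0.5004, -0.0606, 0.2376]
tool_rot: [2.398, 1.945, -0.115]
ft_force: [0.1, 0.4, -1.5]
grip_width: 0.161
grip_force: 35.0
```

```bash
python3 - <<'E'
from lf import *
for i in range(4): ctrl.get_image("wrist")
s=ctrl.get_state(); print(s['position'],s['joint_positions'].round(2),np.abs(s['qd']).max(),s['grip_width'],s['time'])
R=tool(78,-20.4); off=R.apply([.0141,0,.0355]); p=np.array([.5195,-.1455,.012])-off; print("place TCP",p)
rel(p+[0,0,.06],R)
E
```

```text
[ 0.50041829 -0.05865584  0.23742157] [ 0.53  0.05 -0.53  1.78  0.11  1.35 -0.24] 0.01093852375513605 0.15832422602971497 7.1
place TCP [ 0.51932507 -0.14632298  0.05018838]
travel [-0.0709  0.0374  0.1334] turn [ -0.35 -15.57   0.17]
```

Call:
{"method": "step_arm", "body": {
  "commands": [
    {"travel": [-0.02,0.01,0.02],"turn": [0,-4,0]},
    {"travel": [-0.04,0.02,0.05],"turn": [0,-8,0]},
    {"travel": [-0.06,0.03,0.085],"turn": [0,-12,0]},
    {"travel": [-0.071,0.037,0.115],"turn": [-0.3,-15.6,0.2]},
    {"travel": [-0.071,0.037,0.133],"turn": [-0.3,-15.6,0.2]}
  ]
}}

```text
time: 7.6
position: [0.5179, -0.1467, 0.1086]
tool_rot: [2.246, 1.82, -0.41]
ft_force: [-0.1, 0.2, -0.8]
grip_width: 0.154
grip_force: 35.0
```

```bash
python3 - <<'E'
from lf import *
for i in range(5): ctrl.get_image("wrist")
s=ctrl.get_state(); im=ctrl.get_image("wrist"); sc=ctrl.get_image("scene"); tp=ctrl.get_image("top"); T=pose(s); np.savez("w9.npz",T=T,im=im,sc=sc,tp=tp)
print(s['position'],s['joint_positions'].round(2),np.abs(s['qd']).max(),s['grip_width'],s['time'])
R=tool(78,-20.4); p=np.array([.51933,-.14632,.05019]); rel(p+[0,0,.06],R)
# lid in fixed views: predicted vs observed hull -> lid position/tilt
Rl,o=lid_in_tool([.0141,.0355,20.8]); W=T[:3,:3]@Rl; O=T[:3,:3]@o+T[:3,3]; print("pred lid",O.round(4),"axis",W[:,2].round(3))
A=np.vstack([sc,]); 
x,y=proj(S,[O])[0].astype(int); x2,y2=proj(fixed('top'),[O])[0].astype(int); print((x,y),(x2,y2))
a1=cv2.resize(sc[y-38:y+38,x-38:x+38,::-1],(380,380),interpolation=2); a2=cv2.resize(im[110:310,210:430,::-1],(418,380),interpolation=2)
cv2.imwrite("pics/w9.png",np.hstack([a1,a2]))
E
```

```text
[ 0.52070385 -0.14757612  0.11412057] [ 0.45  0.26 -0.51  1.86  0.51  1.19 -0.49] 0.014516507874545191 0.15914373895542758 7.85
travel [ 0.0027 -0.002   0.0036] turn [ 0.29  0.18 -0.19]
pred lid [ 0.521  -0.1469  0.0759] axis [-0.006 -0.004  1.   ]
(np.int64(314), np.int64(185)) (np.int64(348), np.int64(208))
```

View pics/w9.png

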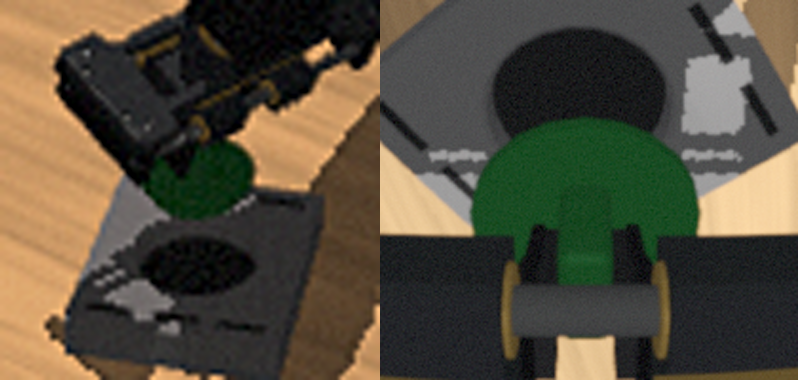

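The lid hangs level over the tray, and the pocket's far arc shows past it at composite (493–666, top y≈25). I'll check this against the predicted pocket and lid positions.

```bash
python3 - <<'E'
from lf import *
d=np.load("w9.npz"); T=d['T']
g=lambda x,y:np.array([210+(x-380+.5)/1.9-.5,110+(y+.5)/1.9-.5])
print("obs L,R,top",g(493,95)[0],g(666,95)[0],g(580,25)[1])
obs=np.array([g(493,95)[0],g(666,95)[0],g(580,25)[1]])
for r0 in (.037,.038,.039):
    def f(q): p=proj(M,np.c_[q[:2]+r0*cs,0*a+.028],T); return np.array([p[:,0].min(),p[:,0].max(),p[:,1].min()])-obs
    r=least_squares(f,[.5195,-.1455]); print(r0,r.x.round(4),r.fun.round(1))
# refit lid in tool from this view
ob=[g(472,205)[0],g(698,205)[0],g(585,118)[1],g(585,186)[1],g(585,258)[1]]
def f(q,y=0):
    Rl,o=lid_in_tool(q[:3]); o=o+[0,q[3],0]; pr=lambda X: proj(M,np.atleast_2d(X)@Rl.T+o,np.eye(4))
    al=np.vstack([pr(np.c_[.035*cs,0*a+z]) for z in (.011,.018)]); tb=pr([[.017,0,.018],[.017,0,.048]])
    return np.array([al[:,0].min(),al[:,0].max(),al[:,1].min(),tb[0,1],tb[1,1]])-ob
r=least_squares(f,[.014,.0355,20,0]); print("lid in tool",r.x.round(4),r.fun.round(1))
# fixed-camera check of lid
for n,m,im in (("scene",S,d['sc']),):
    b=blob(im,proj(m,[[.521,-.147,.08]])[0]); Rl,o=lid_in_tool([.0141,.0355,20.8]); X=(L@Rl.T+o)@T[:3,:3].T+T[:3,3]; p=proj(m,X); print(n,b.min(0),b.max(0),p.min(0).round(1),p.max(0).round(1))
E
```

```text
obs L,R,top 269.2368421052632 360.2894736842105 122.92105263157895
0.037 [ 0.5199 -0.1449] [-3.7  3.7  0.6]
0.038 [ 0.5196 -0.146 ] [-4.9  4.9  0.8]
0.039 [ 0.5194 -0.1471] [-6.1  6.   1.1]
lid in tool [1.36000e-02 3.69000e-02 2.02281e+01 4.00000e-04] [-0.2  0.2  0.6 -0.5 -0. ]
scene [305 176] [325 190] [302.4 169. ] [326.1 191.4]
```

```bash
python3 - <<'E'
from lf import *
R=tool(78,-20.4); p=np.array([.5197,-.1457,.012])-R.apply([.0138,.0003,.0362]); print(p)
rel(p+[0,0,.018],R); rel(p,R); print(R.inv().apply([0,0,-1]))
E
```

```text
[ 0.51934082 -0.1459469   0.0507399 ]
travel [ 0.0176 -0.0023  0.0423] turn [ 0.29  0.18 -0.19]
travel [ 0.0239 -0.0024  0.0591] turn [ 0.29  0.18 -0.19]
[3.48572047e-01 2.77555756e-17 9.37281989e-01]
```

Call:
{"method": "step_arm", "body": {
  "commands": [
    {"travel": [0.005,-0.002,0.012],"turn": [0.3,0.2,-0.2]},
    {"travel": [0.011,-0.002,0.027],"turn": [0.3,0.2,-0.2]},
    {"travel": [0.0176,-0.0023,0.0423],"turn": [0.3,0.2,-0.2]},
    {"travel": [0.0176,-0.0023,0.0423],"turn": [0.3,0.2,-0.2]},
    {"travel": [0.0176,-0.0023,0.0423],"turn": [0.3,0.2,-0.2]}
  ]
}}

```text
time: 8.5
position: [0.5174, -0.1458, 0.0657]
tool_rot: [2.247, 1.823, -0.41]
ft_force: [-1.2, 0.5, -0.3]
grip_width: 0.159
grip_force: 35.0
```

```bash
python3 - <<'E'
from lf import *
for i in range(3): ctrl.get_image("wrist")
s=ctrl.get_state(); print(s['position'],s['ft_force'],s['torque'],np.abs(s['qd']).max())
R=tool(78,-20.4); p=np.array([.5193,-.1459,.0507]); rel(p,R)
E
```

```text
[ 0.51859598 -0.14593998  0.06724862] [ 0.25988195 -0.1303021  -0.00400044] [ 0.38497545 -0.19128037  0.00946387] 0.005879186546084102
travel [0.0059 0.0007 0.0154] turn [-0.13  0.    0.09]
```

Call:
{"method": "step_arm", "body": {
  "commands": [
    {"travel": [0.002,0.0007,0.004],"turn": [0,0,0]},
    {"travel": [0.0035,0.0007,0.008],"turn": [0,0,0]},
    {"travel": [0.0045,0.0007,0.011],"turn": [0,0,0]},
    {"travel": [0.0052,0.0007,0.0133],"turn": [0,0,0]},
    {"travel": [0.0052,0.0007,0.0133],"turn": [0,0,0]}
  ]
}}

```text
time: 9.15
position: [0.5187, -0.1459, 0.0526]
tool_rot: [2.247, 1.821, -0.408]
ft_force: [0.5, 0.4, -0.7]
grip_width: 0.16
grip_force: 35.0
```

Call:
{"method": "step_arm", "body": {
  "commands": [
    {"travel": [0,0,0],"turn": [0,0,0]},
    {"travel": [0.0003,0,0.001],"turn": [0,0,0]},
    {"travel": [0.0007,0,0.002],"turn": [0,0,0]},
    {"travel": [0.0007,0,0.002],"turn": [0,0,0]},
    {"travel": [0.0007,0,0.002],"turn": [0,0,0]}
  ]
}}

```text
time: 9.65
position: [0.5189, -0.1462, 0.0518]
tool_rot: [2.246, 1.82, -0.409]
ft_force: [-3.1, -0.1, 8.8]
grip_width: 0.157
grip_force: 35.1
```

```bash
python3 - <<'E'
from lf import *
s=ctrl.get_state(); print(s['position'],s['ft_force'],s['torque'],np.abs(s['qd']).max())
R=tool(78,-20.4); rel([.5193,-.1459,.0507],R); T=pose(s); print("lid origin",(T[:3,:3]@[.0138,.0003,.0362]+T[:3,3]).round(4))
E
```

```text
[ 0.51891954 -0.14623308  0.0517883 ] [-3.06119365 -0.12729804  8.75496187] [ 0.29081072  0.53140753 -0.16591579] 0.0012059942552818642
travel [0.0008 0.0003 0.0009] turn [-0.16  0.09  0.06]
lid origin [ 0.5192 -0.146   0.013 ]
```

Contact comes at the expected height. I'll press a touch more to seat and level the lid, then release it.

Call:
{"method": "step_arm", "body": {
  "commands": [
    {"travel": [0.0003,0,0.0009],"turn": [0,0,0]},
    {"travel": [0.0003,0,0.0009],"turn": [0,0,0]}
  ]
}}

```text
time: 9.85
position: [0.5189, -0.1465, 0.0511]
tool_rot: [2.246, 1.819, -0.409]
ft_force: [-2.9, -0.8, 9.0]
grip_width: 0.155
grip_force: 35.2
```

Call:
{"method": "step_arm", "body": {
  "commands": [
    {"travel": [0,0,0],"turn": [0,0,0]},
    {"travel": [0,0,0],"turn": [0,0,0]},
    {"travel": [0,0,0],"turn": [0,0,0]},
    {"travel": [0,0,0],"turn": [0,0,0]},
    {"travel": [0,0,0],"turn": [0,0,0]}
  ],
  "gripper": 0.5
}}

```text
time: 10.35
position: [0.5189, -0.146, 0.0495]
tool_rot: [2.247, 1.821, -0.407]
ft_force: [0.2, 0.0, 1.0]
grip_width: 0.474
grip_force: 0.6
```

Call:
{"method": "step_arm", "body": {
  "commands": [
    {"travel": [0,0,-0.015],"turn": [0,0,0]},
    {"travel": [0,0,-0.04],"turn": [0,0,0]},
    {"travel": [0,0,-0.07],"turn": [0,0,0]},
    {"travel": [0,0,-0.1],"turn": [0,0,0]},
    {"travel": [0,0,-0.1],"turn": [0,0,0]}
  ]
}}

```text
time: 10.85
position: [0.5296, -0.1093, 0.1481]
tool_rot: [2.242, 1.821, -0.397]
ft_force: [-0.0, 0.6, -0.1]
grip_width: 0.499
grip_force: 0.0
```

```bash
python3 - <<'E'
from lf import *
for i in range(5): ctrl.get_image("wrist")
s=ctrl.get_state(); im=ctrl.get_image("wrist"); sc=ctrl.get_image("scene"); T=pose(s); np.savez("w10.npz",T=T,im=im,sc=sc)
print(s['position'],s['ft_force'],s['grip_width'])
b=blob(im,(318,200)); bs=blob(sc,(316,196))
for nm,m,TT,bb in (("wrist",M,T,b),("scene",S,None,bs)):
    X=L@np.diag([1,1,1.])+[.5197,-.1457,.012]; p=proj(m,X,TT); print(nm,bb.min(0),bb.max(0),"home pred",p.min(0).round(1),p.max(0).round(1))
cv2.imwrite("pics/w10.png",np.hstack([cv2.resize(sc[160:236,278:354,::-1],(380,380),interpolation=2),cv2.resize(im[110:310,210:430,::-1],(418,380),interpolation=2)]))
E
```

```text
[ 0.52534912 -0.11229091  0.14222706] [0.20987419 0.52941311 0.12859304] 0.4929216822398232
wrist [280 152] [358 225] home pred [280.1 151. ] [359.  220.8]
scene [305 187] [327 205] home pred [303.6 186.1] [326.5 207.9]
```

```bash
cat > chk.py <<'E'
from lf import *
import sys
Vs=[]
for f in sys.argv[1:]:
    d=np.load(f+".npz"); T=d['T']; Vs.append((M,T,blob(d['im'],proj(M,[[.5197,-.1457,.04]],T)[0])))
    if 'sc' in d: Vs.append((S,None,blob(d['sc'],(316,196))))
def mk(q): return (L@Ro.from_euler('z',78,degrees=True).as_matrix().T)@Ro.from_rotvec([q[3],q[4],0]).as_matrix().T+q[:3]
def f(q): return np.concatenate([hull(proj(m,mk(q),T))-hull(b)-.5 for m,T,b in Vs])
q0=np.array([.5197,-.1457,.012,0,0])
rm=lambda e:[np.sqrt((x**2).mean()).round(2) for x in e.reshape(-1,24)]
print("home",rm(f(q0)))
g=lambda q:f(np.r_[q,0,0]); r=least_squares(g,q0[:3],loss='soft_l1'); print("level",r.x.round(4),rm(r.fun))
r=least_squares(f,q0,loss='soft_l1'); print("free",r.x[:3].round(4),np.degrees(r.x[3:]).round(1),rm(r.fun))
print("flange up 5mm",rm(f(q0+[0,0,.005,0,0])))
for m,T,b in Vs: p=proj(m,mk(q0),T); print(b.min(0),b.max(0),p.min(0).round(1),p.max(0).round(1))
E
python3 chk.py w10
```

```text
home [np.float64(1.33), np.float64(1.14)]
level [ 0.5192 -0.1447  0.0118] [np.float64(1.03), np.float64(1.07)]
free [ 0.5198 -0.1424  0.0126] [ 5.2 -1.4] [np.float64(1.22), np.float64(0.93)]
flange up 5mm [np.float64(3.46), np.float64(0.9)]
[280 152] [358 225] [280. 151.] [359.1 226.9]
[305 187] [327 205] [303.6 186.2] [326.5 207.9]
```

Call:
{"method": "step_arm", "body": {
  "commands": [
    {"travel": [-0.02,0,-0.04],"turn": [0,5,0]},
    {"travel": [-0.05,0,-0.08],"turn": [0,10,0]},
    {"travel": [-0.08,0,-0.12],"turn": [0,15,0]},
    {"travel": [-0.1,0,-0.15],"turn": [0,20,0]},
    {"travel": [-0.12,0,-0.15],"turn": [0,20,0]}
  ]
}}

```text
time: 11.7
position: [0.5153, -0.1744, 0.3306]
tool_rot: [2.44, 1.967, -0.004]
ft_force: [0.1, -0.3, -0.4]
grip_width: 0.506
grip_force: 0.0
```

```bash
python3 - <<'E'
from lf import *
for i in range(6): ctrl.get_image("wrist")
s=ctrl.get_state(); im=ctrl.get_image("wrist"); sc=ctrl.get_image("scene"); np.savez("w11.npz",T=pose(s),im=im,sc=sc); print(s['position'],s['time'])
E
python3 chk.py w11; python3 chk.py w10 w11
```

```text
[ 0.51422958 -0.16905431  0.32401796] 12.0
home [np.float64(1.34), np.float64(1.21)]
level [ 0.5199 -0.1425  0.0176] [np.float64(0.41), np.float64(0.68)]
free [ 0.5211 -0.1401  0.017 ] [11.3 -5.7] [np.float64(0.24), np.float64(0.49)]
flange up 5mm [np.float64(1.62), np.float64(0.83)]
[295 122] [343 169] [294.6 123.2] [343.5 171.7]
[305 187] [327 205] [303.6 186.2] [326.5 207.9]
home [np.float64(1.39), np.float64(1.14), np.float64(1.34), np.float64(1.21)]
level [ 0.5196 -0.143   0.0145] [np.float64(1.4), np.float64(0.85), np.float64(0.34), np.float64(0.93)]
free [ 0.5201 -0.1413  0.014 ] [ 6.2 -2. ] [np.float64(1.52), np.float64(0.78), np.float64(0.24), np.float64(0.85)]
flange up 5mm [np.float64(3.54), np.float64(0.9), np.float64(1.62), np.float64(0.83)]
[280 152] [358 225] [280.  151.1] [359.1 227. ]
[305 187] [327 205] [303.6 186.2] [326.5 207.9]
[295 122] [343 169] [294.6 123.2] [343.5 171.7]
[305 187] [327 205] [303.6 186.2] [326.5 207.9]
```

When the lid is home only the flange's top 2 mm shows, so I'll drop the hidden parts from the model and refit.

```bash
sed -i 's/^Vs=\[\]/L=np.vstack([np.c_[.035*cs,0*a+z] for z in (.016,.018)]+[[[x,y,.048] for x in(-.017,.017) for y in(-.007,.007)]])\nVs=[]/' chk.py
python3 chk.py w10; python3 chk.py w11; python3 chk.py w10 w11
python3 - <<'E'
from lf import *
# flange top face: fit circle to edge between green top and dark/grey using brightness; report tab top centroid vs flange centre parallax
d=np.load("w11.npz"); im=d['im'].astype(int); x0,y0=285,112
for v in range(y0,y0+64,4): print(v,' '.join('%3d'%im[v,u,1] for u in range(x0,x0+68,3)))
E
```

```text
home [np.float64(1.89), np.float64(0.67)]
level [ 0.5197 -0.1429  0.0123] [np.float64(0.44), np.float64(0.4)]
free [ 0.5196 -0.1424  0.0125] [0.9 0.8] [np.float64(0.46), np.float64(0.36)]
flange up 5mm [np.float64(4.2), np.float64(1.11)]
[280 152] [358 225] [280.  153.8] [359.1 227. ]
[305 187] [327 205] [303.6 186.2] [326.5 205.4]
home [np.float64(1.36), np.float64(0.66)]
level [ 0.5199 -0.1427  0.0143] [np.float64(0.27), np.float64(0.35)]
free [ 0.519  -0.1419  0.0146] [3.  3.3] [np.float64(0.23), np.float64(0.25)]
flange up 5mm [np.float64(1.65), np.float64(0.97)]
[295 122] [343 169] [294.6 123.3] [343.5 171.7]
[305 187] [327 205] [303.6 186.2] [326.5 205.4]
home [np.float64(1.89), np.float64(0.67), np.float64(1.36), np.float64(0.66)]
level [ 0.5198 -0.1428  0.0128] [np.float64(0.5), np.float64(0.37), np.float64(0.25), np.float64(0.46)]
free [ 0.5195 -0.1425  0.0128] [0.8 1.1] [np.float64(0.52), np.float64(0.32), np.float64(0.25), np.float64(0.43)]
flange up 5mm [np.float64(4.2), np.float64(1.11), np.float64(1.65), np.float64(0.97)]
[280 152] [358 225] [280.  153.8] [359.1 227. ]

[... 979 characters left out ...]
 129 128 127 124 100 147 148
148 143 144 141  81 125 126 130 123 126 125 117 131 126 105 128 127 125 127 123 113 106 147 148
152 146 144 143  75 121 125 120 122 127 123 112 125 124 106 128 125 127 125 123 100 114 144 146
156 144 141 142 111  95 127 122 124 124 121 112 123 123 104 125 123 120 120 123  83 136 143 143
160 144 140 139 138  81 109 122 120 125 121 110 117 114 107 122 120 119 119  63 111 143 141 140
164 141 139 142 142 132  82  84 115 121 122 116 122 119 122 121 123 106  70 104 139 139 142 143
168 128 135 137 134 134 132 109  65  67  99 107 121 115 100  87  53  77 126 136 136 140 135 143
172   3  61  59  66  60  78 134 141 108 103  67  70  60  81 108 125 139 129  59  57  59  61  65
```

The fit gives the lid level and home at z≈0.0125. To make sure it is seated, I'll press gently on the top of the tab with closed fingers, which also measures its height by touch.

```bash
python3 - <<'E'
from h import *
rel((.5197,-.143,.085),tool(78,0)); print(ctrl.get_state()['position'])
E
```

```text
travel [0.0282 0.0012 0.2392] turn [-0.33  0.37  0.19]
[ 0.51437728 -0.16911845  0.32437103]
```

Call:
{"method": "step_arm", "body": {
  "commands": [
    {"travel": [0.028,0.001,0.045],"turn": [-0.3,0.4,0.2]},
    {"travel": [0.028,0.001,0.09],"turn": [-0.3,0.4,0.2]},
    {"travel": [0.028,0.001,0.13],"turn": [-0.3,0.4,0.2]},
    {"travel": [0.028,0.001,0.17],"turn": [-0.3,0.4,0.2]},
    {"travel": [0.028,0.001,0.2],"turn": [-0.3,0.4,0.2]}
  ],
  "gripper": 0.0,
  "force": 10
}}

```text
time: 12.6
position: [0.5188, -0.1433, 0.1223]
tool_rot: [-2.441, -1.975, 0.001]
ft_force: [0.2, -0.6, 0.1]
grip_width: 0.129
grip_force: 0.0
```

Call:
{"method": "step_arm", "body": {
  "commands": [
    {"travel": [0,0,0.01],"turn": [0,0,0]},
    {"travel": [0,0,0.02],"turn": [0,0,0]},
    {"travel": [0,0,0.03],"turn": [0,0,0]},
    {"travel": [0,0,0.033],"turn": [0,0,0]},
    {"travel": [0,0,0.033],"turn": [0,0,0]}
  ]
}}

```text
time: 13.1
position: [0.5207, -0.145, 0.0928]
tool_rot: [2.443, 1.972, 0.002]
ft_force: [-0.7, -0.2, -0.9]
grip_width: 0.005
grip_force: 0.0
```

```bash
python3 - <<'E'
from h import *
for i in range(3): ctrl.get_image("wrist")
s=ctrl.get_state(); print(s['position'],s['ft_force'],s['grip_width']); rel((.5197,-.143,.075),tool(78,0))
E
```

```text
[ 0.52098699 -0.14518158  0.09336588] [ 0.14783429 -0.54978717 -0.20901451] 0.005470899030334581
travel [ 0.0019 -0.0018  0.0184] turn [ 0.2   0.02 -0.18]
```

Call:
{"method": "step_arm", "body": {
  "commands": [
    {"travel": [0.002,-0.002,0.007],"turn": [0,0,0]},
    {"travel": [0.002,-0.002,0.014],"turn": [0,0,0]},
    {"travel": [0.002,-0.002,0.018],"turn": [0,0,0]},
    {"travel": [0.002,-0.002,0.018],"turn": [0,0,0]},
    {"travel": [0.002,-0.002,0.018],"turn": [0,0,0]}
  ]
}}

```text
time: 13.75
position: [0.5199, -0.1423, 0.0772]
tool_rot: [2.442, 1.972, 0.003]
ft_force: [-5.0, 2.1, 18.6]
grip_width: 0.004
grip_force: 9.3
```

Call:
{"method": "step_arm", "body": {
  "commands": [
    {"travel": [0,0,0.001],"turn": [0,0,0]},
    {"travel": [0,0,0.001],"turn": [0,0,0]},
    {"travel": [0,0,0.001],"turn": [0,0,0]}
  ]
}}

```text
time: 14.05
position: [0.52, -0.1423, 0.077]
tool_rot: [2.441, 1.972, 0.003]
ft_force: [-7.5, 2.2, 23.9]
grip_width: 0.006
grip_force: 12.1
```

Call:
{"method": "step_arm", "body": {
  "commands": [
    {"travel": [0,0,0.001],"turn": [0,0,0]},
    {"travel": [0,0,0.001],"turn": [0,0,0]},
    {"travel": [0,0,0.001],"turn": [0,0,0]}
  ]
}}

```text
time: 14.35
position: [0.5202, -0.1423, 0.0769]
tool_rot: [2.441, 1.971, 0.002]
ft_force: [-8.6, 2.6, 30.5]
grip_width: 0.004
grip_force: 14.8
```

Contact came 3 mm higher than expected. I'll calibrate the touch height on the tray's bare top, which is known to be 28 mm.

Call:
{"method": "step_arm", "body": {
  "commands": [
    {"travel": [0,0,-0.01],"turn": [0,0,0]},
    {"travel": [0,0,-0.03],"turn": [0,0,0]},
    {"travel": [0,0,-0.05],"turn": [0,0,0]},
    {"travel": [0,0,-0.05],"turn": [0,0,0]},
    {"travel": [0,0,-0.05],"turn": [0,0,0]}
  ]
}}

```text
time: 14.85
position: [0.5186, -0.1426, 0.122]
tool_rot: [2.443, 1.972, 0.001]
ft_force: [-0.1, 0.2, -1.1]
grip_width: 0.003
grip_force: 0.0
```

```bash
python3 - <<'E'
from lf import *
for i in range(3): ctrl.get_image("wrist")
s=ctrl.get_state(); im=ctrl.get_image("wrist"); sc=ctrl.get_image("scene"); np.savez("w12.npz",T=pose(s),im=im,sc=sc); print(s['position'])
rel((.452,-.12,.06),tool(78,0)); print(tool(78,0).inv().apply([.452-.5197,-.12+.143,0]))
E
python3 chk.py w12; python3 chk.py w10 w11 w12
```

```text
[ 0.51781344 -0.14239842  0.12103532]
travel [ 0.008  -0.0693  0.0613] turn [-0.01 -0.01 -0.17]
[ 0.00842177 -0.07100256  0.        ]
home [np.float64(4.43), np.float64(0.67)]
level [ 0.5196 -0.143   0.011 ] [np.float64(2.84), np.float64(0.57)]
free [ 0.5199 -0.1409  0.0119] [ 6.1 -0.6] [np.float64(2.26), np.float64(0.42)]
flange up 5mm [np.float64(5.71), np.float64(1.11)]
[277 165] [362 234] [277.5 167.1] [363.2 249.3]
[305 187] [327 205] [303.6 186.2] [326.5 205.4]
home [np.float64(1.89), np.float64(0.67), np.float64(1.37), np.float64(0.66), np.float64(4.43), np.float64(0.67)]
level [ 0.5197 -0.1428  0.0123] [np.float64(0.45), np.float64(0.4), np.float64(0.25), np.float64(0.51), np.float64(3.01), np.float64(0.44)]
free [ 0.5196 -0.1415  0.0121] [3.8 0.5] [np.float64(0.64), np.float64(0.37), np.float64(0.29), np.float64(0.47), np.float64(2.51), np.float64(0.38)]
flange up 5mm [np.float64(4.21), np.float64(1.11), np.float64(1.65), np.float64(0.97), np.float64(5.71), np.float64(1.11)]
[280 152] [358 225] [280.  153.8] [359.1 227.1]
[305 187] [327 205] [303.6 186.2] [326.5 205.4]
[295 122] [343 169] [294.7 123.3] [343.5 171.7]
[305 187] [327 205] [303.6 186.2] [326.5 205.4]
[277 165] [362 234] [277.5 167.1] [363.2 249.3]
[305 187] [327 205] [303.6 186.2] [326.5 205.4]
```

Call:
{"method": "step_arm", "body": {
  "commands": [
    {"travel": [0.004,-0.035,0],"turn": [0,0,0]},
    {"travel": [0.008,-0.069,0.01],"turn": [0,0,0]},
    {"travel": [0.008,-0.069,0.035],"turn": [0,0,0]},
    {"travel": [0.008,-0.069,0.061],"turn": [0,0,0]},
    {"travel": [0.008,-0.069,0.066],"turn": [0,0,0]}
  ]
}}

```text
time: 15.6
position: [0.4505, -0.1196, 0.0536]
tool_rot: [-2.442, -1.972, 0.003]
ft_force: [-0.2, 0.1, 0.5]
grip_width: 0.007
grip_force: 0.0
```

Call:
{"method": "step_arm", "body": {
  "commands": [
    {"travel": [0,0,0.003],"turn": [0,0,0]},
    {"travel": [0,0,0.006],"turn": [0,0,0]},
    {"travel": [0,0,0.008],"turn": [0,0,0]},
    {"travel": [0,0,0.009],"turn": [0,0,0]},
    {"travel": [0,0,0.009],"turn": [0,0,0]}
  ]
}}

```text
time: 16.1
position: [0.4534, -0.1203, 0.0477]
tool_rot: [2.443, 1.972, 0.002]
ft_force: [-1.1, 0.1, 0.3]
grip_width: 0.005
grip_force: 0.0
```

Call:
{"method": "step_arm", "body": {
  "commands": [
    {"travel": [0,0,0.001],"turn": [0,0,0]},
    {"travel": [0,0,0.002],"turn": [0,0,0]},
    {"travel": [0,0,0.002],"turn": [0,0,0]}
  ]
}}

```text
time: 16.4
position: [0.453, -0.1202, 0.0452]
tool_rot: [2.443, 1.973, 0.001]
ft_force: [-0.6, 0.4, 0.1]
grip_width: 0.01
grip_force: 0.0
```

Call:
{"method": "step_arm", "body": {
  "commands": [
    {"travel": [0,0,0.001],"turn": [0,0,0]},
    {"travel": [0,0,0.001],"turn": [0,0,0]},
    {"travel": [0,0,0.001],"turn": [0,0,0]}
  ]
}}

```text
time: 16.7
position: [0.4531, -0.1202, 0.0443]
tool_rot: [2.443, 1.973, 0.002]
ft_force: [1.2, 0.9, -0.5]
grip_width: 0.005
grip_force: 0.0
```

Call:
{"method": "step_arm", "body": {
  "commands": [
    {"travel": [0,0,0.001],"turn": [0,0,0]},
    {"travel": [0,0,0.001],"turn": [0,0,0]},
    {"travel": [0,0,0.001],"turn": [0,0,0]}
  ]
}}

```text
time: 17.0
position: [0.4531, -0.1202, 0.0433]
tool_rot: [2.443, 1.972, 0.002]
ft_force: [-0.2, -0.0, -0.3]
grip_width: 0.004
grip_force: 0.0
```

Call:
{"method": "step_arm", "body": {
  "commands": [
    {"travel": [0,0,0.001],"turn": [0,0,0]},
    {"travel": [0,0,0.001],"turn": [0,0,0]},
    {"travel": [0,0,0.001],"turn": [0,0,0]}
  ]
}}

```text
time: 17.3
position: [0.4532, -0.1203, 0.0424]
tool_rot: [2.443, 1.972, 0.002]
ft_force: [0.2, 0.6, 1.9]
grip_width: 0.002
grip_force: 0.9
```

Call:
{"method": "step_arm", "body": {
  "commands": [
    {"travel": [0,0,0.001],"turn": [0,0,0]},
    {"travel": [0,0,0.002],"turn": [0,0,0]},
    {"travel": [0,0,0.002],"turn": [0,0,0]}
  ]
}}

```text
time: 17.6
position: [0.4533, -0.1203, 0.0423]
tool_rot: [2.443, 1.972, -0.0]
ft_force: [-7.3, 2.0, 19.8]
grip_width: 0.003
grip_force: 9.8
```

The touch calibration is exact, with the tray top at z=0.028. So the lid's tab top is about 2.5 mm too high, and its +y side is resting on the pocket's chamfer. I'll regrip it lightly, shift it towards -y and press it home.

Call:
{"method": "step_arm", "body": {
  "commands": [
    {"travel": [0,0,-0.02],"turn": [0,0,0]},
    {"travel": [0,0,-0.06],"turn": [0,0,0]},
    {"travel": [0,0,-0.08],"turn": [0,0,0]},
    {"travel": [-0.004,0.035,-0.08],"turn": [0,0,0]},
    {"travel": [-0.008,0.071,-0.08],"turn": [0,0,0]}
  ],
  "gripper": 0.5
}}

```text
time: 18.1
position: [0.5218, -0.1438, 0.1219]
tool_rot: [2.441, 1.97, 0.002]
ft_force: [0.4, 0.9, 0.3]
grip_width: 0.374
grip_force: 0.0
```

```bash
python3 - <<'E'
from lf import *
for i in range(5): ctrl.get_image("wrist")
s=ctrl.get_state(); print(s['position'],s['grip_width'],s['time']); rel((.5197,-.1428,.053),tool(78,0)); rel((.5197,-.1428,.065),tool(78,0))
E
```

```text
[ 0.51969463 -0.14248429  0.11964341] 0.4854487105890002 18.35
travel [-0.0003  0.0001  0.0666] turn [-0.02 -0.03 -0.16]
travel [-0.0003  0.0001  0.0546] turn [-0.02 -0.03 -0.16]
```

Call:
{"method": "step_arm", "body": {
  "commands": [
    {"travel": [0,0,0.02],"turn": [0,0,0]},
    {"travel": [0,0,0.045],"turn": [0,0,0]},
    {"travel": [0,0,0.06],"turn": [0,0,0]},
    {"travel": [0,0,0.0665],"turn": [0,0,0]},
    {"travel": [0,0,0.0665],"turn": [0,0,0]}
  ]
}}

```text
time: 18.85
position: [0.5199, -0.1427, 0.0533]
tool_rot: [2.444, 1.974, -0.0]
ft_force: [0.2, -0.1, -0.4]
grip_width: 0.499
grip_force: 0.0
```

Call:
{"method": "step_arm", "body": {
  "commands": [
    {"travel": [0,0,0],"turn": [0,0,0]},
    {"travel": [0,0,0],"turn": [0,0,0]},
    {"travel": [0,0,0],"turn": [0,0,0]},
    {"travel": [0,0,0],"turn": [0,0,0]},
    {"travel": [0,0,0],"turn": [0,0,0]}
  ],
  "gripper": 0.0,
  "force": 5
}}

```text
time: 19.35
position: [0.52, -0.1432, 0.0541]
tool_rot: [2.444, 1.973, -0.001]
ft_force: [-1.7, -0.7, 2.2]
grip_width: 0.16
grip_force: 5.0
```

Call:
{"method": "step_arm", "body": {
  "commands": [
    {"travel": [0,0,0],"turn": [0,0,0]},
    {"travel": [0,0,0],"turn": [0,0,0]},
    {"travel": [0,0,0],"turn": [0,0,0]}
  ]
}}

```text
time: 19.65
position: [0.5202, -0.1433, 0.054]
tool_rot: [2.444, 1.973, -0.0]
ft_force: [-3.7, -0.6, 4.7]
grip_width: 0.16
grip_force: 5.0
```

Call:
{"method": "step_arm", "body": {
  "commands": [
    {"travel": [-0.001,0.0002,0],"turn": [0,0,0]},
    {"travel": [-0.002,0.0004,0],"turn": [0,0,0]},
    {"travel": [-0.003,0.0006,0.001],"turn": [0,0,0]},
    {"travel": [-0.003,0.0006,0.002],"turn": [0,0,0]},
    {"travel": [-0.003,0.0006,0.002],"turn": [0,0,0]}
  ]
}}

```text
time: 20.15
position: [0.5211, -0.1453, 0.052]
tool_rot: [2.443, 1.973, 0.003]
ft_force: [-2.7, 2.2, 3.3]
grip_width: 0.16
grip_force: 5.0
```

Call:
{"method": "step_arm", "body": {
  "commands": [
    {"travel": [0,0,0],"turn": [0,0,0]},
    {"travel": [0,0,0],"turn": [0,0,0]},
    {"travel": [0,0,0],"turn": [0,0,0]}
  ]
}}

```text
time: 20.45
position: [0.521, -0.1455, 0.052]
tool_rot: [2.443, 1.973, 0.003]
ft_force: [-1.4, 3.5, 4.2]
grip_width: 0.159
grip_force: 5.0
```

Call:
{"method": "step_arm", "body": {
  "commands": [
    {"travel": [0,0,0],"turn": [0,0,0]},
    {"travel": [0,0,0],"turn": [0,0,0]},
    {"travel": [0,0,0],"turn": [0,0,0]},
    {"travel": [0,0,0],"turn": [0,0,0]}
  ],
  "gripper": 0.5
}}

```text
time: 20.85
position: [0.5208, -0.1466, 0.0519]
tool_rot: [2.443, 1.971, 0.002]
ft_force: [0.2, 0.3, -0.4]
grip_width: 0.435
grip_force: 0.0
```

Call:
{"method": "step_arm", "body": {
  "commands": [
    {"travel": [0,0,-0.01],"turn": [0,0,0]},
    {"travel": [0,0,-0.025],"turn": [0,0,0]},
    {"travel": [0,0,-0.04],"turn": [0,0,0]},
    {"travel": [0,0,-0.05],"turn": [0,0,0]},
    {"travel": [0,0,-0.05],"turn": [0,0,0]}
  ]
}}

```text
time: 21.35
position: [0.5223, -0.1465, 0.1046]
tool_rot: [2.44, 1.97, 0.005]
ft_force: [-0.4, 0.3, -0.3]
grip_width: 0.496
grip_force: 0.0
```

Call:
{"method": "step_arm", "body": {
  "commands": [
    {"travel": [0,0,0],"turn": [0,0,0]},
    {"travel": [0,0,0],"turn": [0,0,0]},
    {"travel": [0,0,0],"turn": [0,0,0]},
    {"travel": [0,0,0],"turn": [0,0,0]},
    {"travel": [0,0,0],"turn": [0,0,0]}
  ],
  "gripper": 0.0,
  "force": 10
}}

```text
time: 21.85
position: [0.5205, -0.146, 0.1016]
tool_rot: [2.444, 1.973, 0.001]
ft_force: [-0.6, 0.2, -0.3]
grip_width: 0.132
grip_force: 0.0
```

Call:
{"method": "step_arm", "body": {
  "commands": [
    {"travel": [0,0,0.008],"turn": [0,0,0]},
    {"travel": [0,0,0.016],"turn": [0,0,0]},
    {"travel": [0,0,0.02],"turn": [0,0,0]},
    {"travel": [0,0,0.021],"turn": [0,0,0]},
    {"travel": [0,0,0.021],"turn": [0,0,0]}
  ]
}}

```text
time: 22.35
position: [0.5205, -0.146, 0.0806]
tool_rot: [2.444, 1.973, 0.001]
ft_force: [0.2, 0.5, -0.1]
grip_width: 0.003
grip_force: 0.0
```

Call:
{"method": "step_arm", "body": {
  "commands": [
    {"travel": [0,0,0.002],"turn": [0,0,0]},
    {"travel": [0,0,0.003],"turn": [0,0,0]},
    {"travel": [0,0,0.003],"turn": [0,0,0]}
  ]
}}

```text
time: 22.65
position: [0.5207, -0.1461, 0.0779]
tool_rot: [2.443, 1.972, 0.002]
ft_force: [-0.2, -0.3, 0.3]
grip_width: 0.004
grip_force: 0.0
```

Call:
{"method": "step_arm", "body": {
  "commands": [
    {"travel": [0,0,0.0015],"turn": [0,0,0]},
    {"travel": [0,0,0.0015],"turn": [0,0,0]},
    {"travel": [0,0,0.0015],"turn": [0,0,0]}
  ]
}}

```text
time: 22.95
position: [0.5207, -0.1461, 0.0764]
tool_rot: [2.443, 1.972, 0.002]
ft_force: [-0.3, 0.5, -0.6]
grip_width: 0.008
grip_force: 0.0
```

Call:
{"method": "step_arm", "body": {
  "commands": [
    {"travel": [0,0,0.0015],"turn": [0,0,0]},
    {"travel": [0,0,0.0015],"turn": [0,0,0]},
    {"travel": [0,0,0.0015],"turn": [0,0,0]}
  ]
}}

```text
time: 23.25
position: [0.5207, -0.1461, 0.0749]
tool_rot: [2.443, 1.973, 0.002]
ft_force: [-0.2, -1.0, -0.5]
grip_width: 0.006
grip_force: 0.0
```

Call:
{"method": "step_arm", "body": {
  "commands": [
    {"travel": [0,0,0.001],"turn": [0,0,0]},
    {"travel": [0,0,0.001],"turn": [0,0,0]},
    {"travel": [0,0,0.001],"turn": [0,0,0]}
  ]
}}

```text
time: 23.55
position: [0.5209, -0.1461, 0.0745]
tool_rot: [2.443, 1.972, 0.002]
ft_force: [-1.0, -0.1, 5.2]
grip_width: 0.003
grip_force: 2.6
```

Contact is now at 0.0745, which matches a tab top of 0.060, so the lid is home. I'll retract, verify and hand in.

Call:
{"method": "step_arm", "body": {
  "commands": [
    {"travel": [0,0,-0.01],"turn": [0,0,0]},
    {"travel": [0,0,-0.05],"turn": [0,0,0]},
    {"travel": [-0.04,0,-0.1],"turn": [0,0,0]},
    {"travel": [-0.04,0,-0.15],"turn": [0,0,0]},
    {"travel": [-0.04,0,-0.2],"turn": [0,0,0]}
  ]
}}

```text
time: 24.05
position: [0.511, -0.1865, 0.2643]
tool_rot: [2.446, 1.969, 0.001]
ft_force: [2.1, 0.0, -0.1]
grip_width: 0.004
grip_force: 0.0
```

```bash
python3 - <<'E'
from lf import *
for i in range(6): ctrl.get_image("wrist")
s=ctrl.get_state(); im=ctrl.get_image("wrist"); sc=ctrl.get_image("scene"); np.savez("w13.npz",T=pose(s),im=im,sc=sc); print(s['position'],s['ft_force'],s['time'])
s0=cv2.imread("pics/scene0.png")[:,:,::-1].astype(int)
for n,(u,v) in dict(ball=(296,265),pitcher=(500,315)).items(): print(n,"change",np.abs(sc.astype(int)-s0)[v-40:v+40,u-35:u+35].mean())
E
python3 chk.py w13
```

```text
[ 0.51134018 -0.18445655  0.26125826] [-0.04926009  0.89941272 -0.1285049 ] 24.35
ball change 4.86
pitcher change 4.034642857142857
home [np.float64(0.77), np.float64(0.29)]
level [ 0.521  -0.1458  0.012 ] [np.float64(0.23), np.float64(0.19)]
free [ 0.5205 -0.1459  0.0124] [-0.5  1.6] [np.float64(0.23), np.float64(0.17)]
flange up 5mm [np.float64(0.92), np.float64(1.06)]
[291 114] [346 169] [288.9 113.6] [345.9 170. ]
[304 187] [326 205] [303.6 186.2] [326.5 205.4]
```

Vision agrees: the lid is level at (0.521, -0.146, 0.012), and the pitcher and ball have not moved.

```bash
python3 -c "
from bench import ctrl
print(ctrl.close_job())"
```

```text
the job is handed in; nothing more can be done
None
```

The lid is in the grey tray's pocket, rim down, released and handed in at about 24 s; it first caught on the pocket's edge and was re-seated, after which touch and camera checks put it level, home and about 1 mm from centre, with the pitcher and ball not visibly moved (no verdict was returned).

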